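# Fill the narrow jar with hex nuts through the funnel

## Task

Take the red funnel out of its wooden block and set it, spout down, in the mouth of the amber jar. Then pour all six brass nuts from the scoop through the funnel into the jar, not touching the nuts with the fingers, and stand the empty scoop flat on the table again; the jar stays upright on the table with the funnel in it, and the glue bottle, tape measure and sanding block stay where they are.

Things in the scene. Friction and masses are not known exactly. Their poses are not given: they have to be found in the camera images.
- holder: Fixed wooden block, 100 x 100 mm, 50 mm high, with an upright square through hole, 62 x 62 mm, in its centre, in which the funnel is parked. Origin: centre of its underside; z up.
- jar: Loose amber jar, round, 74 mm wide and 100 mm high, 0.5 kg; neck 69 mm outside, 62 mm inside; floor 6 mm thick. Origin: centre of its underside, z up.
- jar_mouth (a point): Centre of the jar's mouth, level with its rim, 100 mm above its underside.
- funnel: Loose red funnel, 0.1 to 0.2 kg, 104 mm high without lug. Spout 51 mm outside, 46 inside, 35 mm long; then a cone, 124 mm wide at its top. Origin: centre of the spout's lower end, z up along the axis. Flat flange, 80 mm wide, round the spout's top, its underside 36 mm above the origin: rests on the block (origin 14 mm above the table) or the jar's rim (64 mm). Black grip lug on its +y side.
- funnel_lug (a point): Grip point of the funnel's upright black lug, 66.5 mm from the funnel's axis towards funnel +y and 125 mm above the end of the spout. The lug is 10 mm thick along funnel y (pinch it along this), 28 mm wide along funnel x; its top is 15 mm above this point, the funnel's rim 21 mm below it.
- funnel_mouth (a point): Centre of the funnel's mouth, level with its rim, 104 mm above the end of the spout; mouth 119 mm wide inside.
- scoop: Loose aluminium scoop, 0.15 to 0.3 kg, 110 mm long (x), 62 mm wide (y): flat floor 3 mm thick, side walls 33 mm high, front end at -x open with the last 20 mm of the floor rising by 10 degrees. Origin: centre of its underside, z up. At its back (+x) stands a blue grip tab. The nuts lie in it and slide out over the front when it is tipped forward by about 45 to 65 degrees.
- scoop_grip (a point): Grip point of the scoop's upright blue tab, 53.5 mm behind (+x) and 69 mm above the scoop's origin. The tab is 10 mm thick along scoop x (pinch it along this), 36 mm wide along scoop y; its top is 20 mm above this point; the side walls' tops are 36 mm below it.
- scoop_lip (a point): Middle of the scoop's pouring lip, 55 mm in front (-x) and 7 mm above the scoop's origin.
- nut0: Brass hex nut, 17 mm across flats, 10 mm high. Origin: centre of one face. Six like it lie in the scoop.
- nut1: As nut0.
- nut2: As nut0.
- nut3: As nut0.
- nut4: As nut0.
- nut5: As nut0.
- sander: Sanding block, pale wood on a dark red pad, 69 x 124 x 30 mm; a bystander. Origin: centre of its underside.
- glue: White glue bottle with orange tip, 55 mm wide, 184 mm high; a bystander. Origin: centre of its underside.
- measure: Yellow tape measure, 36 x 80 x 64 mm; a bystander. Origin: centre of its underside.
There are look-alikes about, which are no part of the job. Leave any green look-alike of the scoop alone.

How it is judged (in metres and radians):
On the way, in this order (a step that is already met when the one before it is completed fails the run):
1. the funnel stands spout down in the jar's mouth, let go (horizontal distance between funnel and jar below 0.01 m and z of funnel in the frame of jar below 0.071 m and angle between funnel's own z axis and vertical below 0.12 rad and angle between jar's own z axis and vertical below 0.1 rad and height (world z) of jar below 0.01 m and contact force between the fingers and funnel below 0.2 N), for 0.2 s.
2. all six nuts are in the jar, poured with the funnel in place (horizontal distance between funnel and jar below 0.01 m and z of funnel in the frame of jar below 0.071 m and angle between funnel's own z axis and vertical below 0.12 rad and angle between jar's own z axis and vertical below 0.1 rad and height (world z) of jar below 0.01 m and z of nut0 in the frame of jar between 0 and 0.058 m and horizontal distance between each of nut0, nut1, nut2, nut3, nut4, nut5 and jar below 0.032 m and z of nut1 in the frame of jar between 0 and 0.058 m and z of nut2 in the frame of jar between 0 and 0.058 m and z of nut3 in the frame of jar between 0 and 0.058 m and z of nut4 in the frame of jar between 0 and 0.058 m and z of nut5 in the frame of jar between 0 and 0.058 m), for 0.2 s.
At the end, for the whole second after the job is handed in: All six nuts lie in the jar; the funnel sits in its mouth (axis within 10 mm of the jar axis, within 7 mm of seated height, tilt below 7 deg); the jar stands upright on the table (6 deg) and the scoop flat on the table (6 mm, 6 deg); all at rest (all of step 2 and height (world z) of scoop between -0.006 and 0.006 m and angle between scoop's own z axis and vertical below 0.1 rad and linear speed of each of scoop, jar, funnel below 0.02 m/s); the robot touches nothing.
It fails at once if a bystander is moved by more than 30 mm (sander) (distance of sander from where it was at the start of the episode above 0.03 m).
It fails at once if a bystander is moved by more than 30 mm (glue) (distance of glue from where it was at the start of the episode above 0.03 m).
It fails at once if a bystander is moved by more than 30 mm (measure) (distance of measure from where it was at the start of the episode above 0.03 m).
It fails at once if the jar is knocked over (angle between jar's own z axis and vertical above 0.5 rad).
It fails at once if the fingers press on a nut (contact force between the fingers and nut0 above 3 N or contact force between the fingers and nut1 above 3 N or contact force between the fingers and nut2 above 3 N or contact force between the fingers and nut3 above 3 N or contact force between the fingers and nut4 above 3 N or contact force between the fingers and nut5 above 3 N).
It also fails if it takes over 64 s, if anything falls off the work surface, if the arm or the gripper's body presses on something with over 40 N, if the wrist force passes 120 N, or if a joint passes its speed limit or range.

## Robot

A 6-joint arm with a two-finger parallel gripper is mounted at the origin on a cart in front of the work surface, level with it; the furniture and walls round the work are solid. World frame = base frame: x ahead of the robot, y to its left, z up, the work surface at z = 0. Lengths are in mm, angles in rad, forces in N, time in s.
With the tool pointing down it reaches from about 300 to 775 mm from the base axis. Payload 14.6 kg.
Tool frame: the origin (TCP) lies at the very end of the fingers, on their centre line; the grasp point (between the pads) lies 19 mm behind it; z points along the fingers, y is the direction in which the jaws open and shut (so a half turn about z gives the same grasp; the last joint's range is limited). The gripper opens to 94 mm and grips with 3 to 60 N. Pads are 16 mm wide; open, the fingers measure 119 mm over their backs; the gripper's body (75 mm by 177 mm) begins 78 mm behind the grasp point.
Start: joints at [-1.2, 0.3, 1.521, -0, 1.321, -0.067], TCP at [233.163, -498.121, 205.446] pointing down, gripper open.
Joint ranges: [-3.03, 3.03], [-0.79, 2.21], [0.23, 2.52], [-1.04, 4.18], [0, 3.07], [-2.55, 2.55]. Speed limits (rad/s): [2.22, 2.22, 2.57, 3.14, 3.14, 3.14].

## Interface

Orientations are given as [roll, pitch, yaw] about the fixed x, y, z axes, in that order (R = Rz(yaw) Ry(pitch) Rx(roll)).
In Python, from cell import manip gives the robot as it stands.
- The arm moves only by the shell command python3 -m pendant 'ROWS' [FORCE]. ROWS is JSON, a list of rows, each an object with "claw": the finger opening in m, from 0 to 0.094; "delta_pos": the shift along the tool's x, y, z in m, a list of three; "rotation": the turn, a rotation vector about the tool's x, y, z in rad, a list of three. A call has 1 to 10 rows; each row is the pose to reach, as a shift and turn from the pose measured when the call began, along the tool's axes at that moment; what a row does not reach only later rows make up. A row lasts 1/8 s, in which the tool goes at most 62.5 mm and 10.7 degrees, less where a joint would pass 70% of its speed; a pose out of reach is approached as far as the arm can. A call with a gripper value outside its range is refused whole. The fingers move at their own pace and stop on an object; FORCE is the grip in N (left out, the last holds). Time passes only in rows, so rows that repeat a pose let the fingers close. It gives the time, the measured TCP pose, the force and the opening at its end, in the units of the state.
- manip.read_state(): the state, without advancing time (a new reading comes with each control period).
- manip.camera(name): name is "scene" or "top" or "wrist"; returns the picture (400x640x3 uint8, red, green, blue); there is no depth.
- manip.camera_model(name): a dict with "fx", "fy", "cx", "cy" (pixels), "cam_to_world" (4x4, takes a point from camera to world coordinates); the wrist camera has in their place "T_tool_cam" (4x4, takes a point from camera to tool coordinates, whose origin is the TCP and whose axes are the flange's). Camera axes: x right, y up, looking along -z (the intrinsics and any distortion apply to the point x, -y, -z); pixel columns grow to the right and rows downward; lengths in mm; the calibration is good to about 2 mm. A picture is of the moment at which its call begins: read the wrist's pose just before it. camera_model takes no time and is no camera call.
- manip.sign_off(): hands the job in, once; it reports no verdict.
The state is a dict: "clock": time; "joints": joint angles; "qd": joint speeds; "effort": joint torques, N m; "eef_pos": TCP position; "eef_rot": TCP orientation; "wrist_force": force on the tool from outside, world axes, zero at the start; "moment": the same for the moment, N m; "finger_gap": finger opening in mm.
Only numpy, scipy, OpenCV 4.12 (cv2) and the standard library are available. Lean on these libraries where they do the work, as an engineer would, in place of code of your own. Each camera call takes 0.05 s, during which the arm holds its last target.

## Working session

There is one attempt and no reset: what is moved stays moved. The work goes in short steps, Python scripts to look and compute and a shell command to move; the robot and the scene stay as the last step left them, time stands still between calls to the robot, and variables do not carry over. Pictures are saved under pics/ and viewed, and the job is handed in when it is done.

```bash
ls; mkdir -p pics; python3 - <<'E'
from cell import manip
import cv2,json,numpy as np
for n in ["scene","top","wrist"]:
    cv2.imwrite(f"pics/{n}0.png",manip.camera(n)[:,:,::-1])
    m=manip.camera_model(n);print(n,{k:(np.round(v,4).tolist()) if not isinstance(v,str) else v for k,v in m.items()})
print(manip.read_state())
E
```

```text
pics
scene {'fx': 379.9013, 'fy': 379.9013, 'cx': 324.9468, 'cy': 195.9113, 'cam_to_world': [[-0.7669, 0.4965, -0.4066, 85.8346], [-0.6417, -0.6044, 0.4721, 581.5926], [-0.0113, 0.623, 0.7821, 1031.2516], [0.0, 0.0, 0.0, 1.0]]}
top {'fx': 374.9102, 'fy': 374.9102, 'cx': 316.2871, 'cy': 203.7807, 'cam_to_world': [[0.0138, 0.99, -0.1405, 426.7982], [-0.9999, 0.0145, 0.004, 54.2836], [0.006, 0.1405, 0.9901, 1073.8396], [0.0, 0.0, 0.0, 1.0]]}
wrist {'fx': 352.3468, 'fy': 352.3468, 'cx': 320.4622, 'cy': 202.5716, 'T_tool_cam': [[-0.0007, 0.9638, 0.2667, 78.6309], [1.0, 0.0005, 0.0011, -0.1627], [0.0009, 0.2667, -0.9638, -179.1354], [0.0, 0.0, 0.0, 1.0]]}
{'clock': 0.15, 'joints': array([-1.19961243e+00,  3.00357482e-01,  1.52141733e+00, -1.63580690e-05,
        1.32069787e+00, -6.65668647e-02]), 'qd': array([-0.00064403, -0.00056069, -0.00137418, -0.00038477,  0.00057442,
        0.00248269]), 'effort': array([ 7.45049801e-04, -5.31963265e+01, -3.52819240e+01,  7.08320062e-02,
        2.36300047e-02, -8.10313600e-05]), 'eef_pos': array([ 233.08695444, -497.95492686,  205.01792816]), 'eef_rot': array([-3.14071352e+00, -4.27271018e-05,  4.37754795e-01]), 'wrist_force': array([ 0.10047791, -0.36066734, -0.40021885]), 'moment': array([ 0.0200261 ,  0.01752546, -0.03168493]), 'finger_gap': 93.83051849515223}
```

View pics/scene0.png

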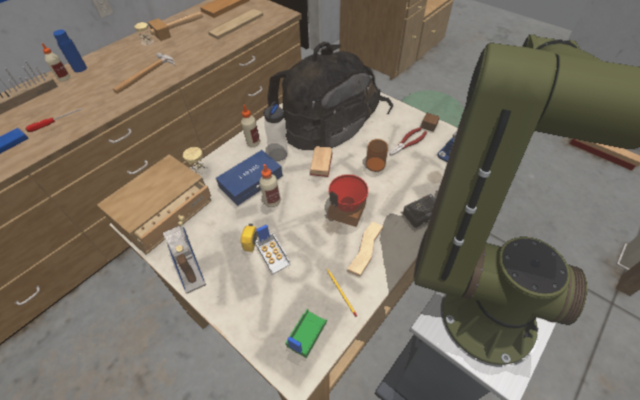

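View pics/top0.png

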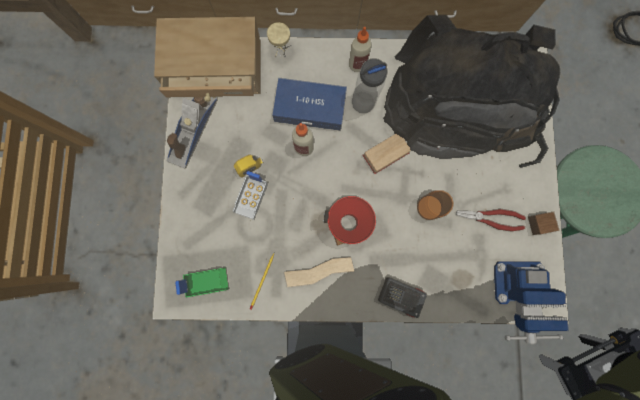

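The top view shows the funnel at (350,220) with its lug at about (327,215), the amber jar at (433,205) and the scoop with nuts at (252,195), its blue tab at (255,178). The green look-alike is at (205,282), the tape measure at (248,163), glue bottles at (303,140) and (361,48), and the sander at (387,153). I'll enlarge these.

```bash
python3 - <<'E'
import cv2
t=cv2.imread("pics/top0.png");s=cv2.imread("pics/scene0.png")
cv2.imwrite("pics/c1.png",cv2.resize(t[130:250,220:320],None,fx=5,fy=5,interpolation=cv2.INTER_CUBIC)) 
cv2.imwrite("pics/c2.png",cv2.resize(t[160:260,310:460],None,fx=5,fy=5,interpolation=cv2.INTER_CUBIC)) 
cv2.imwrite("pics/c3.png",cv2.resize(s[130:280,235:395],None,fx=4,fy=4,interpolation=cv2.INTER_CUBIC)[:600]) 
E
```

```text
(no output)
```

View pics/c1.png

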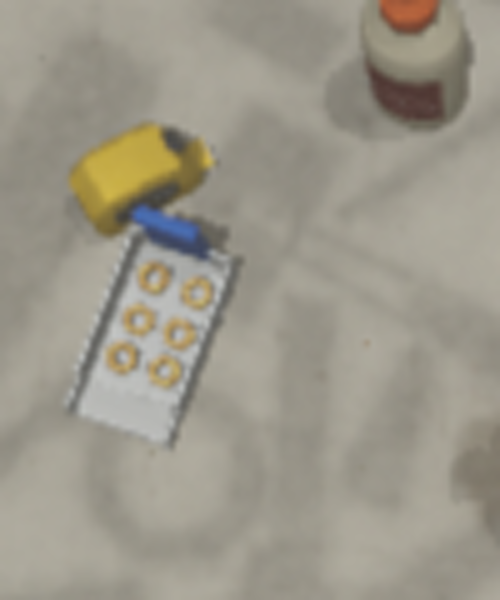

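View pics/c2.png

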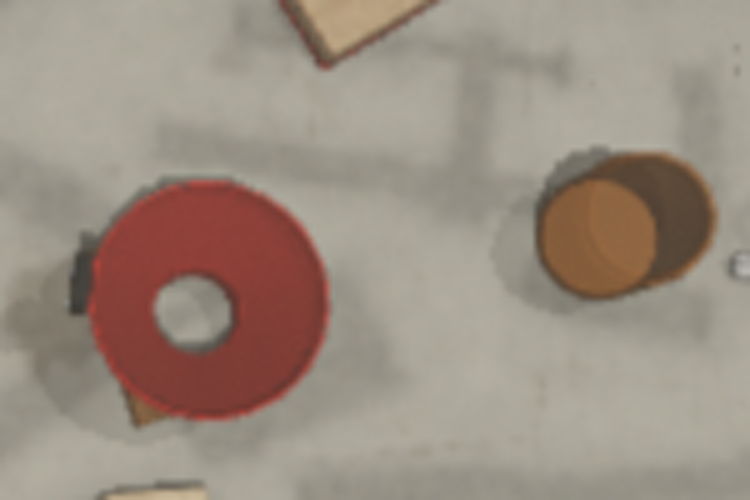

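View pics/c3.png

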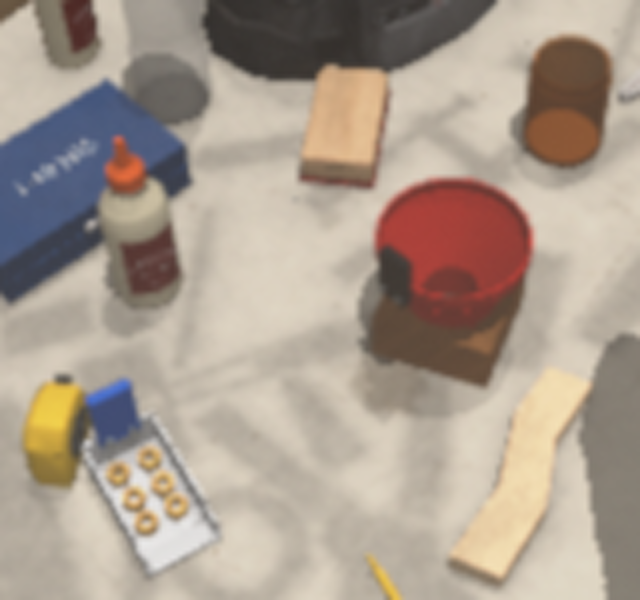

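```bash
cat > h.py <<'E'
import numpy as np,cv2
from cell import manip
from scipy.spatial.transform import Rotation as R
def ray(n,u,v,pose=None):
    m=manip.camera_model(n)
    if n=="wrist":
        T=np.eye(4);T[:3,:3]=R.from_euler('xyz',pose[1]).as_matrix();T[:3,3]=pose[0];C=T@m["T_tool_cam"]
    else: C=np.array(m["cam_to_world"])
    d=C[:3,:3]@np.array([(u-m["cx"])/m["fx"],-(v-m["cy"])/m["fy"],-1]);return C[:3,3],d
def hit(n,u,v,z,pose=None):
    o,d=ray(n,u,v,pose);return o+d*(z-o[2])/d[2]
def proj(n,P,pose=None):
    m=manip.camera_model(n)
    if n=="wrist":
        T=np.eye(4);T[:3,:3]=R.from_euler('xyz',pose[1]).as_matrix();T[:3,3]=pose[0];C=T@m["T_tool_cam"]
    else: C=np.array(m["cam_to_world"])
    p=(np.atleast_2d(P)-C[:3,3])@C[:3,:3]
    return np.c_[m["cx"]+m["fx"]*p[:,0]/-p[:,2],m["cy"]-m["fy"]*p[:,1]/-p[:,2]]
def circ(x,y,z,r,n=60):
    a=np.linspace(0,2*np.pi,n);return np.c_[x+r*np.cos(a),y+r*np.sin(a),0*a+z]
E
python3 - <<'E'
from h import *
np.set_printoptions(precision=1,suppress=True)
T=lambda n,ox,oy,k,c,z:hit(n,(c[0]+.5)/k-.5+ox,(c[1]+.5)/k-.5+oy,z)
print("model",manip.camera_model("top").keys())
c2=lambda c,z:T("top",310,160,5,c,z);c1=lambda c,z:T("top",220,130,5,c,z);c3=lambda c,z:T("scene",235,130,4,c,z)
print("funnel top",c2((210,300),118),"edges",c2((90,300),118),c2((329,300),118))
print("spout",c2((195,313),50))
print("lug top",c2((80,283),154), "scene", c3((397,258),154))
print("funnel scene",c3((454,250),118))
print("jar rim top",c2((652,221),100), "floor",c2((597,238),6),"scene rim",c3((571,75),100),"floor",c3((564,137),3))
print("scoop lip L",c1((70,408),7),"lipR",c1((172,445),7), "backL wall",c1((132,235),33),"backR",c1((240,262),33))
print("tab top ends",c1((135,210),89),c1((207,245),89), "scene tab top",c3((88,398),89),c3((130,380),89))
print("lip scene",c3((152,573),7),c3((217,535),7))
print("glue",c1((410,12),184),"sander",c2((325,65),0))
E
```

```text
model dict_keys(['fx', 'fy', 'cx', 'cy', 'cam_to_world'])
funnel top [522.9 -40.6 118. ] edges [522.   20.9 118. ] [ 523.7 -101.6  118. ]
spout [522.4 -39.1  50. ]
lug top [526.7  27.2 154. ] scene [525.8  30.1 154. ]
funnel scene [514.8 -26.7 118. ]
jar rim top [ 569.7 -274.8  100. ] floor [ 573.2 -274.5    6. ] scene rim [ 564.7 -258.1  100. ] floor [ 572.7 -274.5    3. ]
scoop lip L [553.3 286.4   7. ] lipR [532.9 227.2   7. ] backL wall [649.3 250.1  33. ] backR [634.7 188.5  33. ]
tab top ends [651.  238.5  89. ] [632.5 199.2  89. ] scene tab top [651.6 238.5  89. ] [639.  207.2  89. ]
lip scene [550.8 286.4   7. ] [535.2 232.5   7. ]
glue [731.2  89.3 184. ] sander [ 674.  -119.6    0. ]
```

```bash
cat > go.py <<'E'
import sys;from h import *
# usage: x y z yaw(deg) [tilt deg about tool x]
def delta(x,y,z,yaw,tilt=0):
    s=manip.read_state();R0=R.from_euler('xyz',s["eef_rot"])
    Rt=R.from_euler('xyz',[np.pi,0,np.radians(yaw)])*R.from_rotvec([np.radians(tilt),0,0])
    d=R0.inv().apply(np.array([x,y,z])-s["eef_pos"])/1000
    return d,(R0.inv()*Rt).as_rotvec()
if __name__=="__main__":
    d,r=delta(*map(float,sys.argv[1:]))
    s=manip.read_state();print("from",s["eef_pos"].round(1),s["eef_rot"].round(3),"F",s["wrist_force"].round(1),"gap",round(s["finger_gap"],1),"t",round(s["clock"],2))
    print("delta_pos",d.round(4).tolist(),"rotation",r.round(4).tolist())
E
python3 go.py 526 28 260 -3
```

```text
from [ 233.1 -498.   205. ] [-3.141 -0.     0.438] F [ 0.1 -0.4 -0.4] gap 93.8 t 0.15
delta_pos [0.4883, -0.3522, -0.0547] rotation [-0.0009, 0.0002, 0.4901]
```

```bash
python3 -m pendant '[{"claw":0.05,"delta_pos":[0.0488,-0.0352,-0.03],"rotation":[0,0,0.05]},{"claw":0.05,"delta_pos":[0.0977,-0.0704,-0.05],"rotation":[0,0,0.1]},{"claw":0.05,"delta_pos":[0.1465,-0.1056,-0.055],"rotation":[0,0,0.15]},{"claw":0.05,"delta_pos":[0.195,-0.141,-0.055],"rotation":[0,0,0.2]},{"claw":0.05,"delta_pos":[0.244,-0.176,-0.055],"rotation":[0,0,0.25]},{"claw":0.05,"delta_pos":[0.293,-0.211,-0.055],"rotation":[0,0,0.3]},{"claw":0.05,"delta_pos":[0.342,-0.2465,-0.055],"rotation":[0,0,0.35]},{"claw":0.05,"delta_pos":[0.391,-0.282,-0.055],"rotation":[0,0,0.4]},{"claw":0.05,"delta_pos":[0.44,-0.317,-0.055],"rotation":[0,0,0.45]},{"claw":0.05,"delta_pos":[0.4883,-0.3522,-0.0547],"rotation":[0,0,0.49]}]'
python3 go.py 526 28 260 -3
```

```text
clock: 1.4
eef_pos: [526.7, 30.0, 260.0]
eef_rot: [-3.141, 0.0, -0.054]
wrist_force: [0.1, -0.5, 1.0]
finger_gap: 50.1
from [526.7  30.  260. ] [-3.141  0.    -0.054] F [ 0.1 -0.5  1. ] gap 50.1 t 1.4
delta_pos [-0.0006, 0.002, -0.0] rotation [-0.0007, 0.0004, -0.0012]
```

```bash
python3 -m pendant '[{"claw":0.05,"delta_pos":[-0.0006,0.002,0],"rotation":[0,0,0]},{"claw":0.05,"delta_pos":[-0.0006,0.002,0],"rotation":[0,0,0]}]'
python3 - <<'E'
from h import *
import pickle
s=manip.read_state();im=manip.camera("wrist")[:,:,::-1].copy();pose=(s["eef_pos"],s["eef_rot"])
pickle.dump(pose,open("p1.pkl","wb"));cv2.imwrite("pics/w1.png",im)
cv2.imwrite("pics/t1.png",cv2.resize(manip.camera("top")[140:260,300:470,::-1],None,fx=4.5,fy=4.5))
E
```

```text
clock: 1.65
eef_pos: [525.7, 27.8, 259.7]
eef_rot: [-3.141, 0.001, -0.053]
wrist_force: [-0.5, 0.4, -0.7]
finger_gap: 49.9
```

View pics/w1.png

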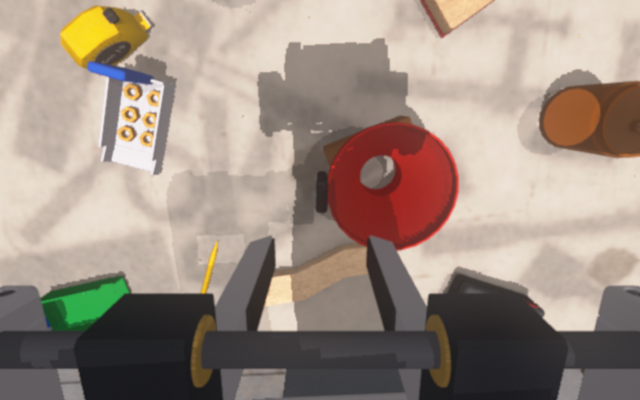

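The wrist view shows the lug at (322,192), the funnel rim centred near (393,186), the scoop at (135,120) and the jar at (590,118). I'll enlarge the lug and scoop.

```bash
python3 - <<'E'
import cv2
w=cv2.imread("pics/w1.png")
cv2.imwrite("pics/w1a.png",cv2.resize(w[110:260,300:470],None,fx=4,fy=4,interpolation=cv2.INTER_CUBIC)) 
cv2.imwrite("pics/w1b.png",cv2.resize(w[0:180,50:190],None,fx=4,fy=3.3333,interpolation=cv2.INTER_CUBIC)) 
cv2.imwrite("pics/w1c.png",cv2.resize(w[60:180,520:640],None,fx=4,fy=4,interpolation=cv2.INTER_CUBIC)) 
E
```

```text
(no output)
```

View pics/w1a.png

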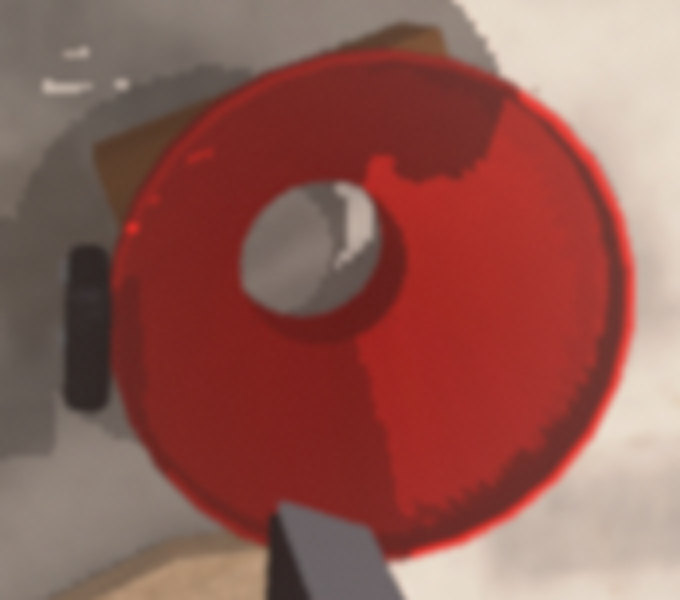

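View pics/w1b.png

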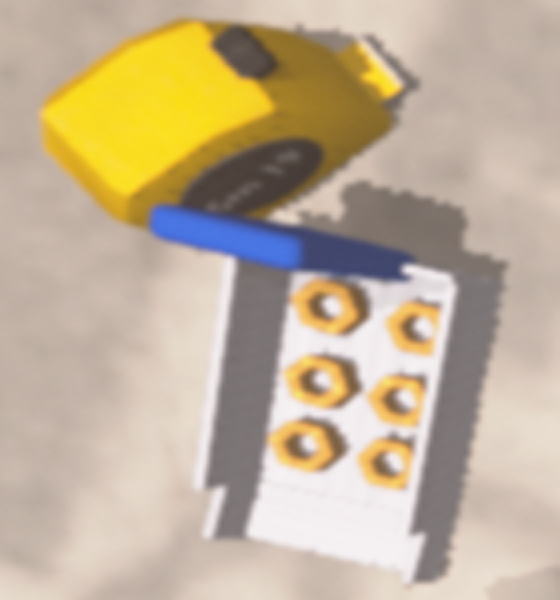

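View pics/w1c.png

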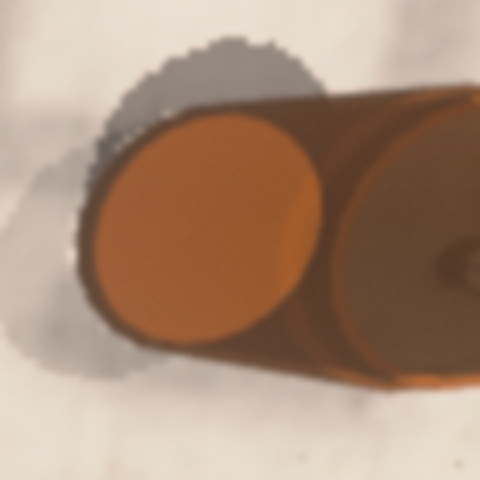

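```bash
python3 - <<'E'
from h import *
import pickle
np.set_printoptions(precision=1,suppress=True)
p=pickle.load(open("p1.pkl","rb"))
A=lambda c,z:hit("wrist",(c[0]+.5)/4-.5+300,(c[1]+.5)/4-.5+110,z,p)
for c in [(88,350),(66,350),(110,350),(88,290),(88,411)]: print("lug",A(c,154))
B=lambda c,z:hit("wrist",(c[0]+.5)/4-.5+50,(c[1]+.5)/3.3333-.5,z,p)
print("tab top",B((157,208),89),B((300,243),89),B((300,267),89))
print("lip",B((207,535),17),B((415,578),17), B((250,535),7),B((405,560),7))
C=lambda c,z:hit("wrist",(c[0]+.5)/4-.5+520,(c[1]+.5)/4-.5+60,z,p)
print("jar floor",C((208,228),6))
# funnel rim fit
from scipy.optimize import least_squares
pts=np.array([(112,280),(372,50),(634,290),(400,557),(510,90),(140,215),(150,430),(560,480)])
W=np.array([A(c,118)[:2] for c in pts])
f=lambda q:np.hypot(*(W-q[:2]).T)-q[2]
r=least_squares(f,[522,-40,62]);print("rim",r.x,r.fun)
for q in [(522.5,-39)]:
    pass
E
```

```text
lug [529.8  27.5 154. ]
lug [530.   32.1 154. ]
lug [529.5  23.  154. ]
lug [542.6  26.9 154. ]
lug [516.5  28.2 154. ]
tab top [653.7 237.1  89. ] [642.8 205.9  89. ] [636.5 207.1  89. ]
lip [554.  291.3  17. ] [535.  231.6  17. ] [552.1 284.4   7. ] [540.3 238.4   7. ]
jar floor [ 574.3 -273.8    6. ]
rim [524.3 -39.4  60.6] [ 1.6  0.9 -0.3  0.1 -1.3 -0.3 -1.7  1. ]
```

```bash
python3 go.py 529.5 27.5 123 -4.5
```

```text
from [525.6  27.  260.1] [-3.141  0.    -0.055] F [-0.2 -0.4 -0.2] gap 50.4 t 1.75
delta_pos [0.0039, -0.0006, 0.1371] rotation [-0.0006, 0.0003, 0.0239]
```

```bash
python3 -m pendant '[{"claw":0.05,"delta_pos":[0.0039,-0.0006,0.05],"rotation":[0,0,0.024]},{"claw":0.05,"delta_pos":[0.0039,-0.0006,0.09],"rotation":[0,0,0.024]},{"claw":0.05,"delta_pos":[0.0039,-0.0006,0.12],"rotation":[0,0,0.024]},{"claw":0.05,"delta_pos":[0.0039,-0.0006,0.137],"rotation":[0,0,0.024]},{"claw":0.05,"delta_pos":[0.0039,-0.0006,0.137],"rotation":[0,0,0.024]},{"claw":0.03,"delta_pos":[0.0039,-0.0006,0.137],"rotation":[0,0,0.024]},{"claw":0.0,"delta_pos":[0.0039,-0.0006,0.137],"rotation":[0,0,0.024]},{"claw":0.0,"delta_pos":[0.0039,-0.0006,0.137],"rotation":[0,0,0.024]},{"claw":0.0,"delta_pos":[0.0039,-0.0006,0.137],"rotation":[0,0,0.024]}]' 45
python3 go.py 529.5 27.5 123 -4.5
```

```text
clock: 2.88
eef_pos: [529.6, 27.5, 123.3]
eef_rot: [-3.141, -0.0, -0.078]
wrist_force: [0.4, -0.6, -0.2]
finger_gap: 13.5
from [529.6  27.5 123.3] [-3.141 -0.    -0.078] F [ 0.4 -0.6 -0.2] gap 13.5 t 2.88
delta_pos [-0.0001, 0.0, 0.0003] rotation [-0.0006, -0.0, 0.0001]
```

```bash
python3 -m pendant '[{"claw":0,"delta_pos":[0,0,0],"rotation":[0,0,0]},{"claw":0.0,"delta_pos":[0,0,0],"rotation":[0,0,0]},{"claw":0.0,"delta_pos":[0,0,-0.015],"rotation":[0,0,0]},{"claw":0.0,"delta_pos":[0,0,-0.035],"rotation":[0,0,0]},{"claw":0.0,"delta_pos":[0,0,-0.06],"rotation":[0,0,0]},{"claw":0.0,"delta_pos":[0,0,-0.09],"rotation":[0,0,0]},{"claw":0.0,"delta_pos":[0,0,-0.115],"rotation":[0,0,0]},{"claw":0.0,"delta_pos":[0,0,-0.12],"rotation":[0,0,0]},{"claw":0.0,"delta_pos":[0,0,-0.12],"rotation":[0,0,0]}]'
python3 - <<'E'
from h import *
import pickle
s=manip.read_state();im=manip.camera("wrist")[:,:,::-1].copy();pose=(s["eef_pos"],s["eef_rot"])
pickle.dump(pose,open("p2.pkl","wb"));cv2.imwrite("pics/w2.png",im)
cv2.imwrite("pics/s2.png",cv2.resize(manip.camera("scene")[100:260,260:460,::-1],None,fx=3.5,fy=3.5))
E
```

```text
clock: 4.0
eef_pos: [529.4, 27.5, 243.1]
eef_rot: [-3.141, 0.0, -0.078]
wrist_force: [-0.1, 0.2, -1.5]
finger_gap: 9.4
```

View pics/w2.png

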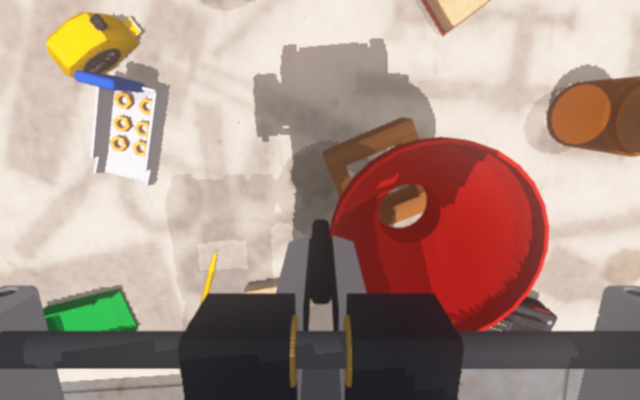

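View pics/s2.png

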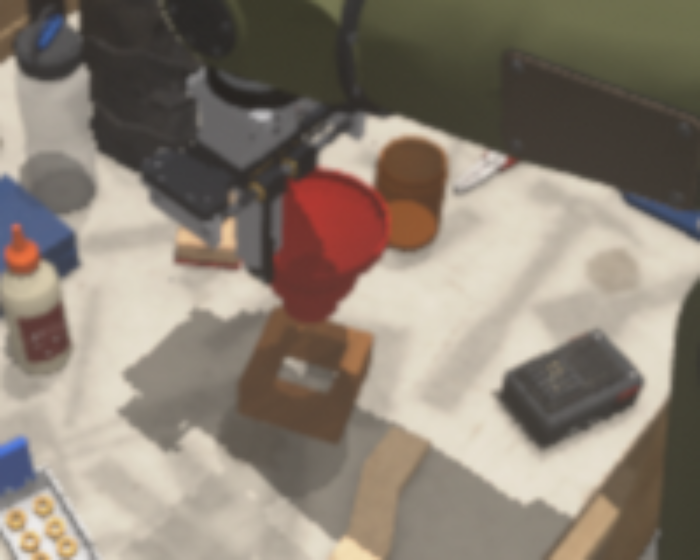

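```bash
cat > ov.py <<'E'
from h import *
# overlay funnel model rim/outlets in wrist picture given origin o, axis tilt
def funnel(o,Rm):
    L=[]
    for z,r in [(104,62),(104,59.5),(36,23),(0,23)]:
        L.append(circ(0,0,z,r)@Rm.T+o)
    l=np.array([[-14,61.5,140],[14,61.5,140],[14,71.5,140],[-14,71.5,140],[-14,61.5,140]])@Rm.T+o
    return L+[l]
def draw(im,n,Ls,pose=None,k=1,off=(0,0),col=(0,255,0)):
    im=im[off[1]:,off[0]:];im=cv2.resize(im,None,fx=k,fy=k,interpolation=cv2.INTER_CUBIC)
    for L in Ls:
        q=((proj(n,L,pose)-off+.5)*k-.5)
        cv2.polylines(im,[np.round(q*8).astype(np.int32)],False,col,1,cv2.LINE_AA,3)
    return im
E
python3 - <<'E'
from ov import *
import pickle
p=pickle.load(open("p2.pkl","rb"))
im=cv2.imread("pics/w2.png")
o=np.array([523.8,-39.4,134.]);Rm=R.from_euler('z',-4.8,degrees=True).as_matrix()
out=draw(im,"wrist",funnel(o,Rm),p,2.5,(300,110))
cv2.imwrite("pics/w2o.png",out[:560,:680])
E
```

```text
(no output)
```

View pics/w2o.png

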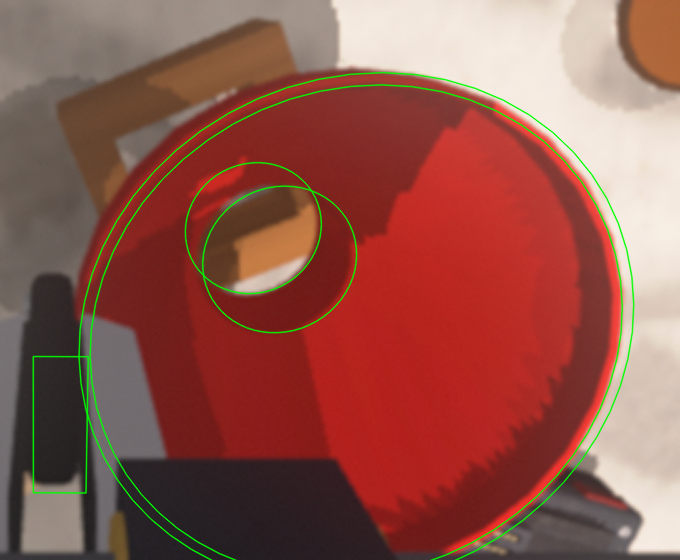

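```bash
python3 - <<'E'
from ov import *
import pickle
p=pickle.load(open("p2.pkl","rb"))
im=cv2.imread("pics/w2.png")
Rz=R.from_euler('z',-4.8,degrees=True)
g=np.array([529.4,27.5,262.])
outs=[]
for t in (0,2):
    Rm=(Rz*R.from_euler('x',t,degrees=True)).as_matrix()   # +x rot: -y side goes down
    o=g-Rm@np.array([0,66.5,128.])
    print(t,o)
    outs.append(draw(im,"wrist",funnel(o,Rm),p,1.8,(310,120))[:420,:440])
cv2.imwrite("pics/w2p.png",np.hstack(outs)[:,:880][:, :800] if False else cv2.resize(np.hstack(outs),(800,382)))
E
```

```text
0 [523.83542342 -38.76677514 134.        ]
2 [524.21261348 -34.27493851 131.75715761]
```

View pics/w2p.png

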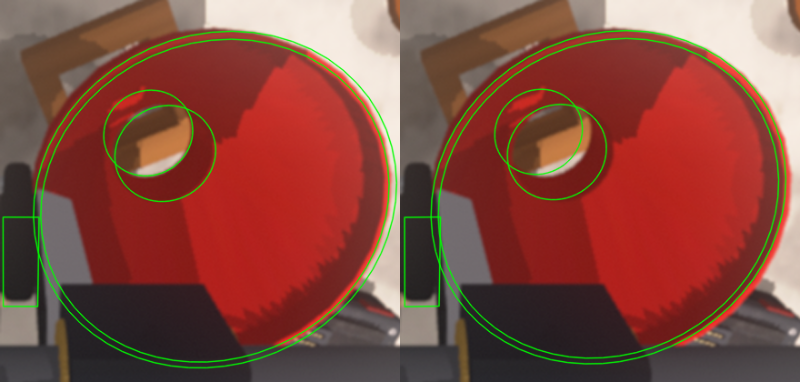

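```bash
python3 go.py 604.7 -216.7 245 -28.5
```

```text
from [529.2  27.5 242.3] [-3.141e+00  2.000e-03 -7.900e-02] F [ 1.  -0.1 -1.4] gap 9.6 t 4.1
delta_pos [0.0944, 0.2375, -0.0029] rotation [-0.0002, 0.0016, 0.4189]
```

```bash
python3 -m pendant '[{"claw":0,"delta_pos":[0.006,0.015,-0.003],"rotation":[0,0,0.026]},{"claw":0,"delta_pos":[0.018,0.045,-0.003],"rotation":[0,0,0.08]},{"claw":0,"delta_pos":[0.034,0.085,-0.003],"rotation":[0,0,0.15]},{"claw":0,"delta_pos":[0.05,0.126,-0.003],"rotation":[0,0,0.222]},{"claw":0,"delta_pos":[0.066,0.166,-0.003],"rotation":[0,0,0.293]},{"claw":0,"delta_pos":[0.08,0.202,-0.003],"rotation":[0,0,0.356]},{"claw":0,"delta_pos":[0.09,0.226,-0.003],"rotation":[0,0,0.4]},{"claw":0,"delta_pos":[0.0944,0.2375,-0.003],"rotation":[0,0,0.419]},{"claw":0,"delta_pos":[0.0944,0.2375,-0.003],"rotation":[0,0,0.419]},{"claw":0,"delta_pos":[0.0944,0.2375,-0.003],"rotation":[0,0,0.419]}]'
python3 - <<'E'
from ov import *
import pickle
s=manip.read_state();p=(s["eef_pos"],s["eef_rot"]);print(p)
im=manip.camera("wrist")[:,:,::-1].copy()
pickle.dump(p,open("p3.pkl","wb"));cv2.imwrite("pics/w3.png",im)
J=[573,-274.3]
out=draw(im,"wrist",[circ(*J,100,34.5),circ(*J,100,31),circ(*J,6,33)],p,1.6,(240,40))
cv2.imwrite("pics/w3o.png",out)
t=manip.camera("top")[:,:,::-1].copy();cv2.imwrite("pics/t3r.png",t)
sc=manip.camera("scene")[:,:,::-1].copy();cv2.imwrite("pics/s3r.png",sc)
L=[circ(*J,100,34.5),circ(*J,0,37)]
cv2.imwrite("pics/s3.png",draw(sc,"scene",L,None,5,(320,80))[:550,:600])
cv2.imwrite("pics/t3.png",draw(t,"top",L,None,5,(370,140))[:550,:600])
E
```

```text
clock: 5.35
eef_pos: [604.6, -216.0, 245.1]
eef_rot: [3.142, 0.002, -0.496]
wrist_force: [-0.2, 0.7, -1.6]
finger_gap: 9.5
(array([ 604.63078021, -215.99552533,  245.12016386]), array([ 3.14156107e+00,  1.77984470e-03, -4.96373930e-01]))
```

View pics/w3o.png

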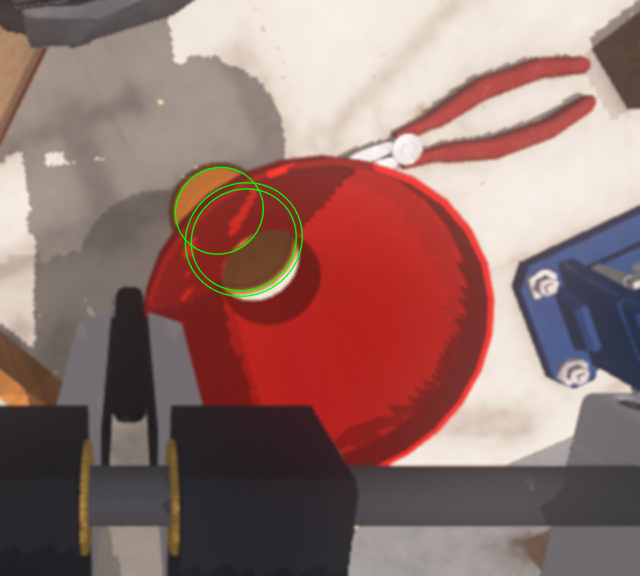

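View pics/s3.png

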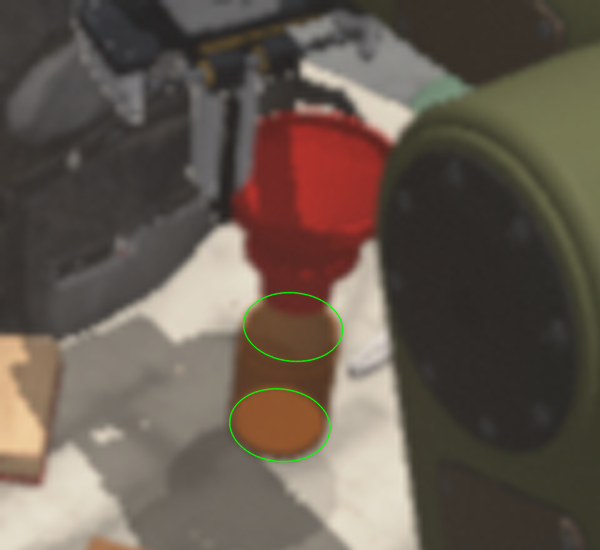

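View pics/t3.png

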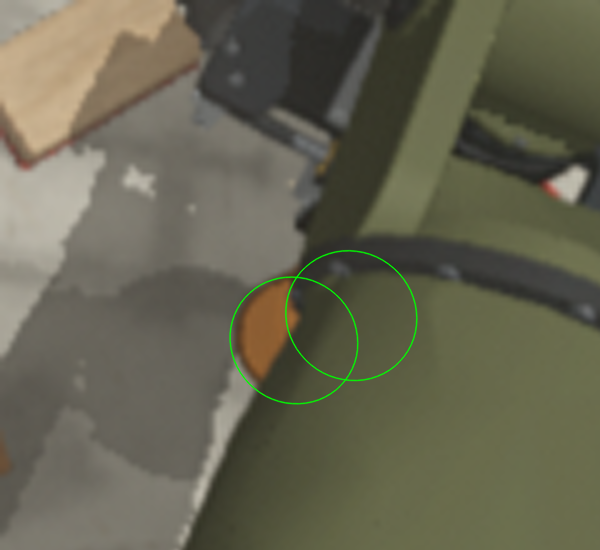

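```bash
python3 - <<'E'
from ov import *
import pickle
p=pickle.load(open("p3.pkl","rb"));sc=cv2.imread("pics/s3r.png");w=cv2.imread("pics/w3.png")
Rz=R.from_euler('z',-28.8,degrees=True);Rm=(Rz*R.from_euler('x',0.7,degrees=True)).as_matrix()
o=p[0]+np.array([0,0,19.])-Rm@np.array([0,66.5,128]);print(o)
F=[circ(0,0,z,r)@Rm.T+o for z,r in[(104,62),(36,40),(0,25.5),(36,23)]]
a=draw(sc,"scene",F,None,5,(350,90))[:350,:400];b=draw(w,"wrist",[circ(0,0,z,r)@Rm.T+o for z,r in[(104,62),(0,23),(36,23)]],p,1.4,(300,120))[:350,:400]
cv2.imwrite("pics/f3.png",np.hstack([a,b]))
E
```

```text
[ 573.34990668 -272.89522307  135.31728599]
```

View pics/f3.png

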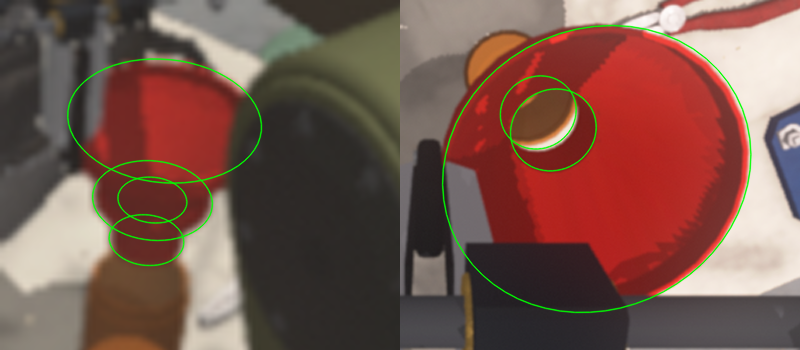

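```bash
python3 -m pendant '[{"claw":0,"delta_pos":[0,0.0012,0.012],"rotation":[0,0,0]},{"claw":0,"delta_pos":[0,0.0012,0.028],"rotation":[0,0,0]},{"claw":0,"delta_pos":[0,0.0012,0.044],"rotation":[0,0,0]},{"claw":0,"delta_pos":[0,0.0012,0.058],"rotation":[0,0,0]},{"claw":0,"delta_pos":[0,0.0012,0.066],"rotation":[0,0,0]},{"claw":0,"delta_pos":[0,0.0012,0.068],"rotation":[0,0,0]},{"claw":0,"delta_pos":[0,0.0012,0.068],"rotation":[0,0,0]}]'
python3 -m pendant '[{"claw":0,"delta_pos":[0,0,0.001],"rotation":[0,0,0]},{"claw":0,"delta_pos":[0,0,0.002],"rotation":[0,0,0]},{"claw":0,"delta_pos":[0,0,0.003],"rotation":[0,0,0]},{"claw":0,"delta_pos":[0,0,0.003],"rotation":[0,0,0]}]'
python3 - <<'E'
from ov import *
import pickle
s=manip.read_state();p=(s["eef_pos"],s["eef_rot"]);print(p)
w=manip.camera("wrist")[:,:,::-1].copy();sc=manip.camera("scene")[:,:,::-1].copy()
b=w[80:380,240:560]
cv2.imwrite("pics/f4.png",np.hstack([cv2.resize(sc[120:240,340:440],None,fx=4,fy=4),cv2.resize(b,None,fx=1.25,fy=1.6)[:480,:400]]))
E
```

```text
clock: 6.38
eef_pos: [604.2, -217.1, 177.7]
eef_rot: [3.142, 0.001, -0.496]
wrist_force: [0.5, 0.3, -1.6]
finger_gap: 9.6
clock: 6.88
eef_pos: [604.2, -217.1, 174.6]
eef_rot: [3.142, 0.001, -0.496]
wrist_force: [-0.2, -0.2, -0.9]
finger_gap: 9.9
(array([ 604.1816969 , -217.07676331,  174.61234453]), array([ 3.14152052e+00,  8.98832723e-04, -4.96387884e-01]))
```

View pics/f4.png

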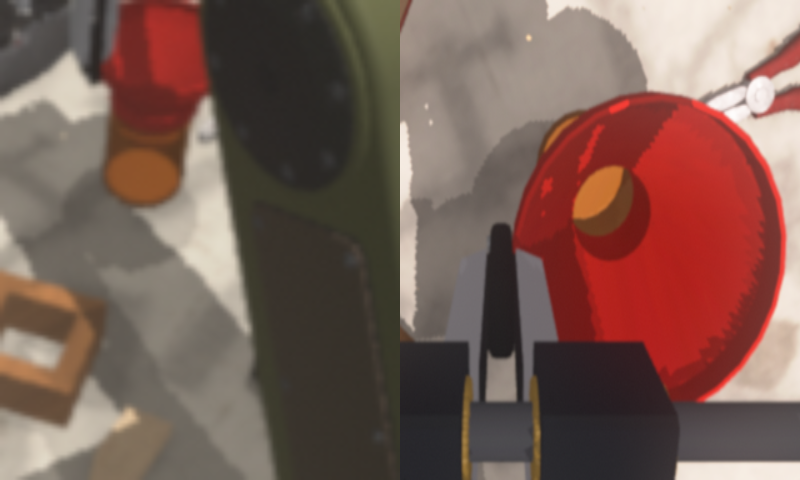

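The spout is inside the jar. I'll lower the last bit until it makes contact.

```bash
python3 -m pendant '[{"claw":0,"delta_pos":[0,0,0.001],"rotation":[0,0,0]},{"claw":0,"delta_pos":[0,0,0.001],"rotation":[0,0,0]}]'
python3 -m pendant '[{"claw":0,"delta_pos":[0,0,0.001],"rotation":[0,0,0]},{"claw":0,"delta_pos":[0,0,0.001],"rotation":[0,0,0]}]'

```

```text
clock: 7.22
eef_pos: [604.2, -217.1, 173.6]
eef_rot: [3.142, 0.001, -0.496]
wrist_force: [0.0, 0.4, -0.0]
finger_gap: 10.0
clock: 7.48
eef_pos: [604.4, -217.0, 173.4]
eef_rot: [-3.142, -0.0, -0.496]
wrist_force: [-1.4, 1.9, 5.6]
finger_gap: 9.5
```

```bash
python3 -m pendant '[{"claw":0.014,"delta_pos":[0,0,-0.0003],"rotation":[0,0,0]},{"claw":0.02,"delta_pos":[0,0,-0.0003],"rotation":[0,0,0]},{"claw":0.03,"delta_pos":[0,0,-0.0003],"rotation":[0,0,0]},{"claw":0.04,"delta_pos":[0,0,-0.0003],"rotation":[0,0,0]},{"claw":0.04,"delta_pos":[0,0,-0.01],"rotation":[0,0,0]},{"claw":0.04,"delta_pos":[0,0,-0.04],"rotation":[0,0,0]},{"claw":0.04,"delta_pos":[0,0,-0.08],"rotation":[0,0,0]},{"claw":0.04,"delta_pos":[0,0,-0.12],"rotation":[0,0,0]}]'
python3 go.py 560 100 330 40
```

```text
clock: 8.48
eef_pos: [604.3, -217.0, 295.5]
eef_rot: [-3.141, -0.001, -0.496]
wrist_force: [0.9, 0.1, -0.1]
finger_gap: 40.1
from [ 604.3 -217.   295.5] [-3.141e+00 -1.000e-03 -4.960e-01] F [ 0.9  0.1 -0.1] gap 40.1 t 8.47
delta_pos [-0.1898, -0.2577, -0.0346] rotation [0.0003, -0.0007, -1.1944]
```

```bash
python3 go.py 644 221 250 70.5; python3 - <<'E'
from h import *
import sys
E
```

```text
from [ 604.3 -217.   295.5] [-3.141e+00 -1.000e-03 -4.960e-01] F [ 0.9  0.1 -0.1] gap 40.1 t 8.47
delta_pos [-0.1736, -0.4041, 0.0454] rotation [0.0005, -0.0007, -1.7267]
```

```bash
python3 -m pendant '[{"claw":0.04,"delta_pos":[-0.017,-0.03,0],"rotation":[0,0,-0.17]},{"claw":0.04,"delta_pos":[-0.035,-0.07,0],"rotation":[0,0,-0.34]},{"claw":0.04,"delta_pos":[-0.052,-0.11,0],"rotation":[0,0,-0.52]},{"claw":0.04,"delta_pos":[-0.07,-0.15,0],"rotation":[0,0,-0.69]},{"claw":0.04,"delta_pos":[-0.087,-0.19,0],"rotation":[0,0,-0.86]},{"claw":0.04,"delta_pos":[-0.104,-0.23,0],"rotation":[0,0,-1.04]},{"claw":0.04,"delta_pos":[-0.122,-0.27,0],"rotation":[0,0,-1.21]},{"claw":0.04,"delta_pos":[-0.139,-0.32,0],"rotation":[0,0,-1.38]},{"claw":0.04,"delta_pos":[-0.157,-0.36,0.02],"rotation":[0,0,-1.55]},{"claw":0.04,"delta_pos":[-0.1736,-0.404,0.045],"rotation":[0,0,-1.7267]}]'
python3 go.py 644 221 250 70.5
```

```text
clock: 9.72
eef_pos: [644.1, 222.4, 251.2]
eef_rot: [3.139, -0.001, 1.236]
wrist_force: [0.1, 0.1, -0.3]
finger_gap: 39.8
from [644.1 222.4 251.2] [ 3.139e+00 -1.000e-03  1.236e+00] F [ 0.1  0.1 -0.3] gap 39.8 t 9.72
delta_pos [-0.0014, 0.0003, 0.0012] rotation [0.0023, -0.0011, 0.0056]
```

```bash
python3 -m pendant '[{"claw":0.04,"delta_pos":[-0.0014,0.0003,0.001],"rotation":[0.002,-0.001,0.0056]}]'
python3 - <<'E'
from ov import *
import pickle
s=manip.read_state();p=(s["eef_pos"],s["eef_rot"]);print(p)
w=manip.camera("wrist")[:,:,::-1].copy();cv2.imwrite("pics/w5.png",w);pickle.dump(p,open("p5.pkl","wb"))
t=manip.camera("top")[:,:,::-1].copy();cv2.imwrite("pics/t5r.png",t)
cv2.imwrite("pics/t5.png",cv2.resize(t[140:260,310:470],None,fx=5,fy=5))
sc=manip.camera("scene")[:,:,::-1].copy();cv2.imwrite("pics/s5r.png",sc)
cv2.imwrite("pics/s5.png",cv2.resize(sc[100:240,320:440],None,fx=4,fy=4))
E
```

```text
clock: 9.85
eef_pos: [643.1, 223.8, 248.0]
eef_rot: [-3.139, 0.002, 1.236]
wrist_force: [-0.1, -0.1, -0.6]
finger_gap: 39.9
(array([643.05414662, 223.80051315, 248.04428395]), array([-3.13890312e+00,  1.66478390e-03,  1.23590915e+00]))
```

View pics/w5.png

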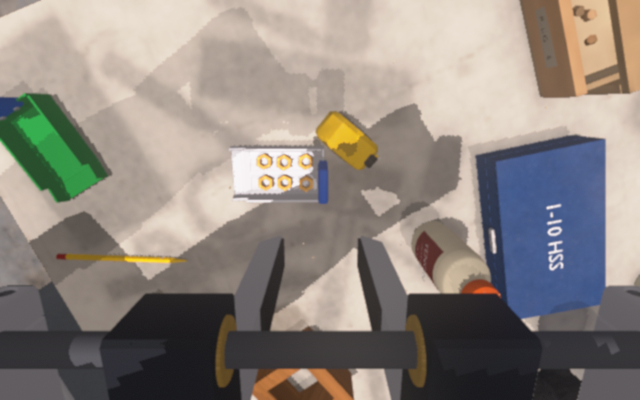

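View pics/t5.png

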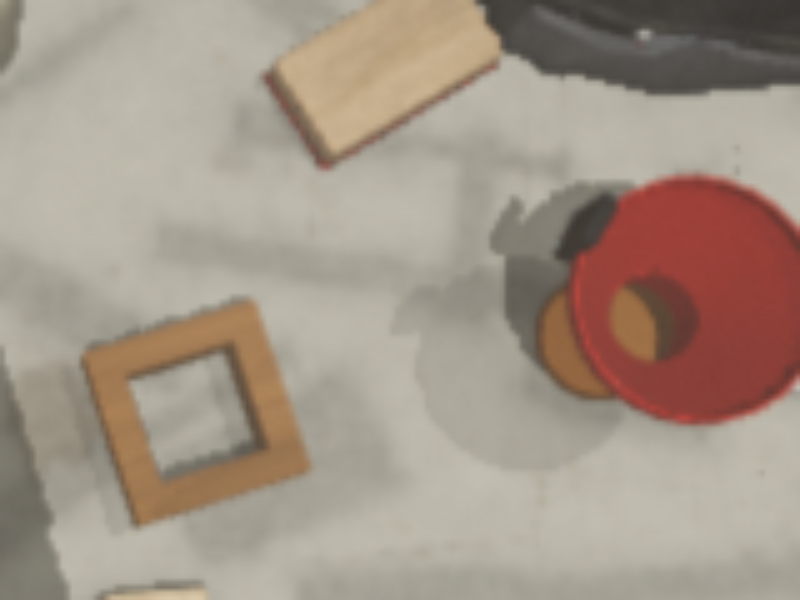

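View pics/s5.png

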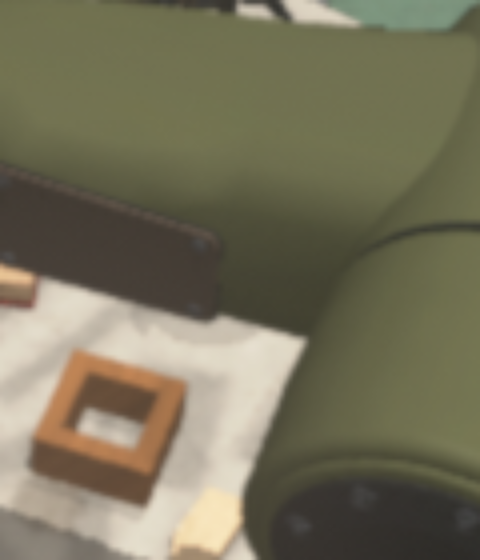

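```bash
python3 - <<'E'
from ov import *
w=cv2.imread("pics/w5.png");t=cv2.imread("pics/t5r.png")
cv2.imwrite("pics/w5a.png",cv2.resize(w[100:220,220:390],None,fx=4.5,fy=4.5,interpolation=cv2.INTER_CUBIC)) 
J=[573,-274.3]
cv2.imwrite("pics/t5o.png",draw(t,"top",[circ(*J,168,62),circ(*J,100,23),circ(*J,64,23)],None,5,(400,150))[:400,:600])
E
```

```text
(no output)
```

View pics/w5a.png

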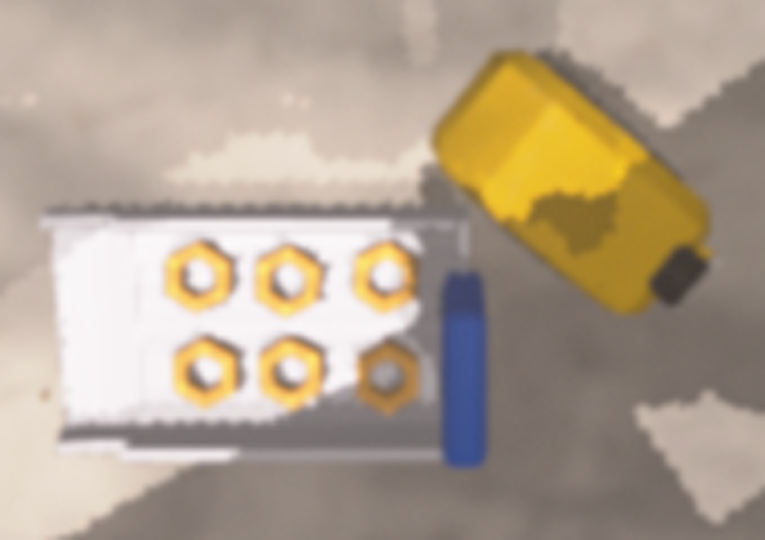

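View pics/t5o.png

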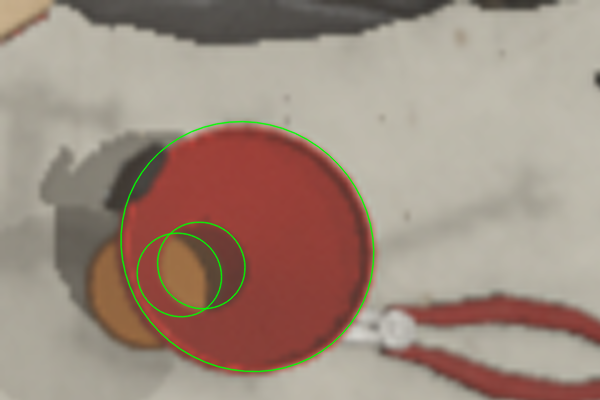

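```bash
python3 - <<'E'
from h import *
import pickle
np.set_printoptions(precision=1,suppress=True)
p=pickle.load(open("p5.pkl","rb"))
A=lambda c,z:hit("wrist",(c[0]+.5)/4.5-.5+220,(c[1]+.5)/4.5-.5+100,z,p)
a,b,c,d=[A(q,89) for q in [(444,312),(485,312),(486,466),(444,466)]]
print(a,b,c,d,"mid",(a+b+c+d)/4, "dirs",[np.degrees(np.arctan2(*(v[:2][::-1]))) for v in (b-a,c-d,a-d,b-c)])
q=[A((52,228),8.7),A((68,420),8.7)];print("lip",q,(q[0]+q[1])/2)
print("measure",A((500,218),64),A((625,312),64))
print("walls dir",[ (lambda v:np.degrees(np.arctan2(v[1],v[0])))(x) for x in (A((465,225),36)-A((120,215),36),A((440,458),36)-A((125,453),36))])
E
python3 go.py 644 221 250 70.5
```

```text
[647.1 242.2  89. ] [655.5 239.3  89. ] [644.5 206.6  89. ] [635.7 209.7  89. ] mid [645.7 224.4  89. ] dirs [np.float64(-19.192556459136085), np.float64(-19.170784703571528), np.float64(70.67453513100017), np.float64(71.43874950086212)]
lip [array([551.6, 284. ,   8.7]), array([535.2, 234.6,   8.7])] [543.4 259.3   8.7]
measure [664.6 254.3  64. ] [685.  224.3  64. ]
walls dir [np.float64(-20.85837468461818), np.float64(-20.114840644747385)]
from [644.3 220.3 251.5] [ 3.140e+00 -1.000e-03  1.229e+00] F [ 0.5 -0.2 -0.1] gap 40.3 t 10.0
delta_pos [0.0006, -0.0005, 0.0015] rotation [0.0017, -0.0008, -0.0019]
```

```bash
python3 go.py 645 222.5 150 70.5;  python3 -m pendant '[{"claw":0.04,"delta_pos":[0.0023,0,0.05],"rotation":[0.0017,-0.0008,-0.0019]},{"claw":0.04,"delta_pos":[0.0023,0,0.09],"rotation":[0.0017,-0.0008,-0.0019]},{"claw":0.04,"delta_pos":[0.0023,0,0.1015],"rotation":[0.0017,-0.0008,-0.0019]},{"claw":0.04,"delta_pos":[0.0023,0,0.1015],"rotation":[0.0017,-0.0008,-0.0019]},{"claw":0.04,"delta_pos":[0.0023,0,0.1015],"rotation":[0.0017,-0.0008,-0.0019]}]'
python3 - <<'E'
from ov import *
import pickle
s=manip.read_state();p=(s["eef_pos"],s["eef_rot"]);print(p)
w=manip.camera("wrist")[:,:,::-1].copy();cv2.imwrite("pics/w6.png",w);pickle.dump(p,open("p6.pkl","wb"))
cv2.imwrite("pics/w6a.png",cv2.resize(w[100:300,180:400],None,fx=3,fy=3,interpolation=cv2.INTER_CUBIC)) 
print(manip.read_state()["eef_pos"])
E
```

```text
from [644.3 220.3 251.5] [ 3.140e+00 -1.000e-03  1.229e+00] F [ 0.5 -0.2 -0.1] gap 40.3 t 10.0
delta_pos [0.0022, -0.0002, 0.1015] rotation [0.0017, -0.0008, -0.0019]
clock: 10.62
eef_pos: [646.1, 222.4, 152.4]
eef_rot: [3.139, -0.002, 1.23]
wrist_force: [0.2, 0.0, -0.3]
finger_gap: 39.7
(array([646.07473562, 222.42493178, 152.40921441]), array([ 3.13896554e+00, -1.90718764e-03,  1.22982782e+00]))
[645.951757   222.52234701 152.12677927]
```

View pics/w6a.png

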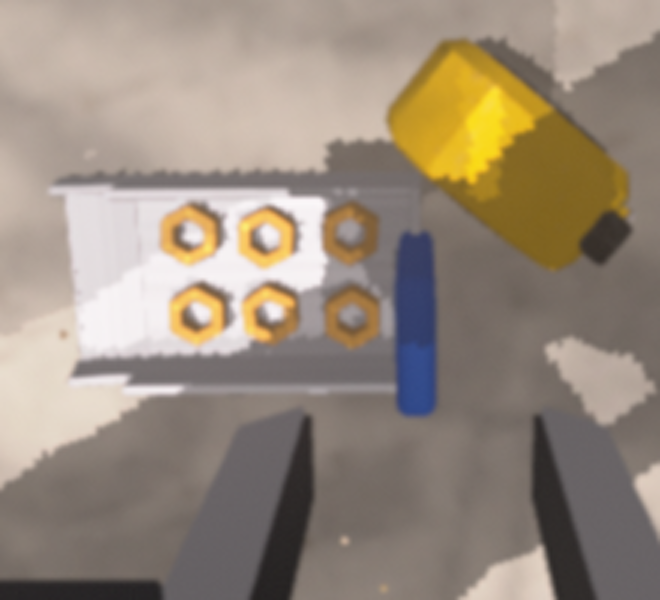

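```bash
python3 - <<'E'
from h import *
import pickle
np.set_printoptions(precision=1,suppress=True)
p=pickle.load(open("p6.pkl","rb"))
A=lambda c,z:hit("wrist",(c[0]+.5)/3-.5+180,(c[1]+.5)/3-.5+100,z,p)
c,d=A((397,413),89),A((436,413),89);print(c,d,np.linalg.norm(c-d))
m=(c+d)/2;print("tab",m[:2]+18*np.array([np.sin(np.radians(19.5)),np.cos(np.radians(19.5))]))
q=[A((66,200),8.7),A((82,357),8.7)];print("lip",q,(q[0]+q[1])/2)
E
python3 go.py 645 222.5 50 70.5
```

```text
[635.8 210.3  89. ] [644.8 207.1  89. ] 9.541197700317822
tab [646.3 225.7]
lip [array([551.5, 281.9,   8.7]), array([535.1, 233.9,   8.7])] [543.3 257.9   8.7]
from [646.  222.5 152.1] [ 3.139e+00 -2.000e-03  1.230e+00] F [-0.7 -0.9  0.1] gap 39.7 t 10.68
delta_pos [-0.0005, -0.0011, 0.1021] rotation [0.0023, -0.0018, -0.0004]
```

```bash
python3 -m pendant '[{"claw":0.04,"delta_pos":[0.0013,-0.001,0.04],"rotation":[0.002,-0.002,-0.009]},{"claw":0.04,"delta_pos":[0.0013,-0.001,0.07],"rotation":[0.002,-0.002,-0.009]},{"claw":0.04,"delta_pos":[0.0013,-0.001,0.092],"rotation":[0.002,-0.002,-0.009]},{"claw":0.04,"delta_pos":[0.0013,-0.001,0.1015],"rotation":[0.002,-0.002,-0.009]},{"claw":0.04,"delta_pos":[0.0013,-0.001,0.1015],"rotation":[0.002,-0.002,-0.009]},{"claw":0.02,"delta_pos":[0.0013,-0.001,0.1015],"rotation":[0.002,-0.002,-0.009]},{"claw":0.01,"delta_pos":[0.0013,-0.001,0.1015],"rotation":[0.002,-0.002,-0.009]},{"claw":0,"delta_pos":[0.0013,-0.001,0.1015],"rotation":[0.002,-0.002,-0.009]},{"claw":0,"delta_pos":[0.0013,-0.001,0.1015],"rotation":[0.002,-0.002,-0.009]}]' 60
python3 -m pendant '[{"claw":0,"delta_pos":[0,0,0],"rotation":[0,0,0]},{"claw":0,"delta_pos":[0,0,0],"rotation":[0,0,0]},{"claw":0,"delta_pos":[0,0,-0.004],"rotation":[0,0,0]},{"claw":0,"delta_pos":[0,0,-0.012],"rotation":[0,0,0]},{"claw":0,"delta_pos":[0,0,-0.02],"rotation":[0,0,0]},{"claw":0,"delta_pos":[0,0,-0.02],"rotation":[0,0,0]}]'
python3 - <<'E'
from h import *
cv2.imwrite("pics/w7.png",manip.camera("wrist")[:,:,::-1])
E
```

```text
clock: 11.8
eef_pos: [645.8, 224.2, 51.1]
eef_rot: [3.141, -0.0, 1.239]
wrist_force: [-1.2, 0.4, 3.4]
finger_gap: 9.8
clock: 12.55
eef_pos: [646.2, 224.4, 72.1]
eef_rot: [3.14, -0.001, 1.239]
wrist_force: [-0.7, 0.4, -1.9]
finger_gap: 9.8
```

View pics/w7.png

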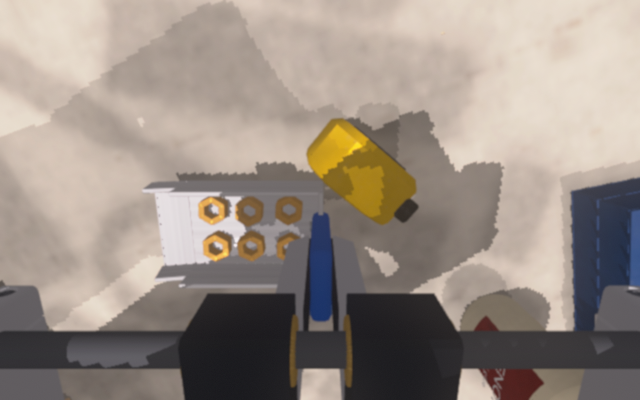

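```bash
python3 - <<'E'
from h import *
np.set_printoptions(precision=0,suppress=True)
for uv in [(392,118),(430,150),(470,158),(520,150),(545,160)]:
    print("top",uv,hit("top",*uv,0),hit("top",*uv,100),hit("top",*uv,200))
for uv in [(290,140),(320,145),(350,130),(380,112),(392,100)]:
    print("scene",uv,hit("scene",*uv,0),hit("scene",*uv,100))
s=cv2.imread("pics/scene0.png");t=cv2.imread("pics/top0.png")
cv2.imwrite("pics/bp.png",np.hstack([cv2.resize(s[30:180,250:410],(480,450)),cv2.resize(t[10:210,380:520],(315,450))]))
def pour(th,r,zl,J=(573,-274.3),az=None):
    a=np.arctan2(J[1],J[0]) if az is None else az
    c,sn=np.cos(np.radians(th)),np.sin(np.radians(th))
    rad=r+108.5*c-44*sn;return J[0]+rad*np.cos(a),J[1]+rad*np.sin(a),zl+108.5*sn+44*c,np.degrees(a)+90,-th
for q in [(0,0,190),(20,10,190),(20,-60,190),(40,14,175),(55,14,168),(65,14,168)]: print(q,np.array(pour(*q)))
E
```

```text
top (392, 118) [ 842. -173.    0.] [ 803. -152.  100.] [ 765. -131.  200.]
top (430, 150) [ 745. -284.    0.] [ 715. -253.  100.] [ 686. -221.  200.]
top (470, 158) [ 722. -402.    0.] [ 695. -359.  100.] [ 667. -317.  200.]
top (520, 150) [ 749. -551.    0.] [ 719. -495.  100.] [ 689. -439.  200.]
top (545, 160) [ 720. -624.    0.] [ 692. -560.  100.] [ 665. -497.  200.]
scene (290, 140) [ 909. -169.    0.] [829. -97. 100.]
scene (320, 145) [ 799. -223.    0.] [ 730. -145.  100.]
scene (350, 130) [ 762. -365.    0.] [ 696. -273.  100.]
scene (380, 112) [ 732. -533.    0.] [ 670. -425.  100.]
scene (392, 100) [ 738. -632.    0.] [ 675. -515.  100.]
(0, 0, 190) [ 671. -321.  234.   64.    0.]
(20, 10, 190) [ 660. -316.  268.   64.  -20.]
(20, -60, 190) [ 597. -286.  268.   64.  -20.]
(40, 14, 175) [ 635. -304.  278.   64.  -40.]
(55, 14, 168) [ 609. -292.  282.   64.  -55.]
(65, 14, 168) [ 591. -283.  285.   64.  -65.]
```

View pics/bp.png

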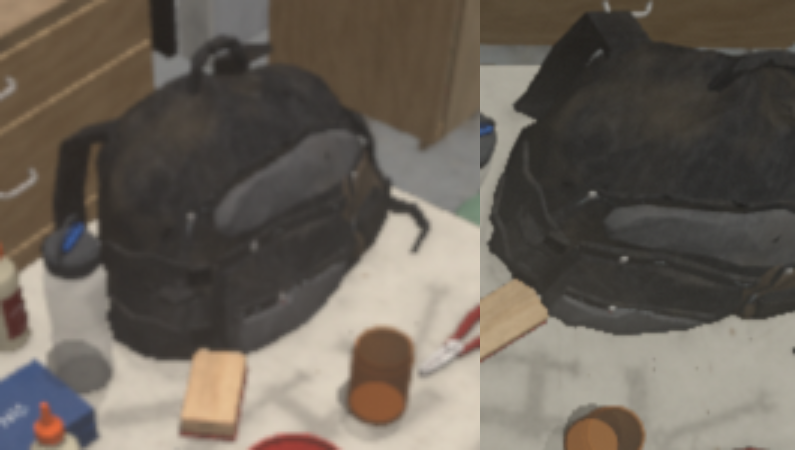

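```bash
python3 - <<'E'
from h import *
np.set_printoptions(precision=0,suppress=True)
def tri(a,b):
    o1,d1=ray("scene",*a);o2,d2=ray("top",*b);A=np.c_[d1,-d2];t=np.linalg.lstsq(A,o2-o1,rcond=None)[0]
    p,q=o1+d1*t[0],o2+d2*t[1];print((p+q)/2,np.linalg.norm(p-q))
k=lambda c:(250+c[0]/3,30+c[1]/3);l=lambda c:(380+(c[0]-480)*140/315,10+c[1]*200/450)
tri(k((190,217)),l((592,193)));tri(k((254,243)),l((623,258)));tri(k((283,297)),l((613,307)))
E
python3 go.py 597 -286 275 64.4 -20; python3 go.py 646 150 270 71
```

```text
[ 831. -230.  184.] 0.3911348085681637
[ 769. -274.  149.] 0.4718928063378366
[ 732. -286.   76.] 1.2965909074505169
from [645.9 224.3  71.4] [ 3.14  -0.     1.239] F [-1.2  0.8 -2.5] gap 9.9 t 12.6
delta_pos [-0.4983, 0.1202, -0.2036] rotation [-0.3475, -0.0205, 0.1138]
from [645.9 224.3  71.4] [ 3.14  -0.     1.239] F [-1.2  0.8 -2.5] gap 9.9 t 12.6
delta_pos [-0.0701, 0.0245, -0.1986] rotation [0.0012, -0.0004, -0.0001]
```

```bash
python3 -m pendant '[{"claw":0,"delta_pos":[0,0,-0.01],"rotation":[0,0,0]},{"claw":0,"delta_pos":[0,0,-0.03],"rotation":[0,0,0]},{"claw":0,"delta_pos":[0,0,-0.06],"rotation":[0,0,0]},{"claw":0,"delta_pos":[0,0,-0.095],"rotation":[0,0,0]},{"claw":0,"delta_pos":[0,0,-0.13],"rotation":[0,0,0]},{"claw":0,"delta_pos":[0,0,-0.165],"rotation":[0,0,0]},{"claw":0,"delta_pos":[0,0,-0.19],"rotation":[0,0,0]},{"claw":0,"delta_pos":[0,0,-0.203],"rotation":[0,0,0]},{"claw":0,"delta_pos":[0,0,-0.207],"rotation":[0,0,0]},{"claw":0,"delta_pos":[0,0,-0.207],"rotation":[0,0,0]}]'
python3 go.py 597 -286 278 64.4 -20
```

```text
clock: 13.85
eef_pos: [645.5, 224.3, 277.9]
eef_rot: [3.141, 0.0, 1.239]
wrist_force: [-0.8, 0.3, -3.5]
finger_gap: 10.0
from [645.5 224.3 277.9] [3.141 0.    1.239] F [-0.8  0.3 -3.5] gap 10.0 t 13.85
delta_pos [-0.4983, 0.1203, -0.0] rotation [-0.3482, -0.02, 0.1139]
```

```bash
python3 go.py 618 -40 312 68 0
```

```text
from [645.5 224.3 277.9] [3.141 0.    1.239] F [-0.8  0.3 -3.5] gap 10.0 t 13.85
delta_pos [-0.2588, 0.06, -0.0341] rotation [0.0005, 0.0001, 0.0522]
```

```bash
python3 -m pendant '[{"claw":0,"delta_pos":[-0.01,0.0023,-0.005],"rotation":[0,0,0.002]},{"claw":0,"delta_pos":[-0.032,0.0074,-0.012],"rotation":[0,0,0.006]},{"claw":0,"delta_pos":[-0.064,0.0148,-0.02],"rotation":[0,0,0.013]},{"claw":0,"delta_pos":[-0.102,0.0236,-0.028],"rotation":[0,0,0.02]},{"claw":0,"delta_pos":[-0.14,0.0324,-0.034],"rotation":[0,0,0.028]},{"claw":0,"delta_pos":[-0.178,0.0412,-0.034],"rotation":[0,0,0.036]},{"claw":0,"delta_pos":[-0.21,0.0486,-0.034],"rotation":[0,0,0.042]},{"claw":0,"delta_pos":[-0.238,0.0551,-0.034],"rotation":[0,0,0.048]},{"claw":0,"delta_pos":[-0.254,0.0588,-0.034],"rotation":[0,0,0.052]},{"claw":0,"delta_pos":[-0.2588,0.06,-0.034],"rotation":[0,0,0.052]}]'
python3 go.py 597 -286 312 64.4 -20
```

```text
clock: 15.1
eef_pos: [617.7, -41.1, 312.1]
eef_rot: [3.141, -0.0, 1.186]
wrist_force: [-0.5, -0.1, -2.9]
finger_gap: 9.4
from [617.7 -41.1 312.1] [ 3.141 -0.     1.186] F [-0.5 -0.1 -2.9] gap 9.4 t 15.1
delta_pos [-0.2347, 0.0728, 0.0002] rotation [-0.3483, -0.0108, 0.0611]
```

```bash
python3 go.py 597 -286 312 64.4 -12;python3 - <<'E'
from h import *
cv2.imwrite("pics/w8.png",manip.camera("wrist")[:,:,::-1])
E
```

```text
from [617.7 -41.1 312.1] [ 3.141 -0.     1.186] F [-0.5 -0.1 -2.9] gap 9.4 t 15.1
delta_pos [-0.2347, 0.0728, 0.0002] rotation [-0.2087, -0.0065, 0.0615]
```

View pics/w8.png

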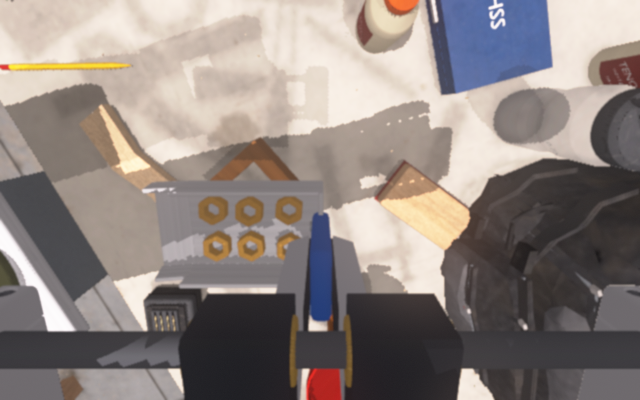

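```bash
python3 -m pendant '[{"claw":0,"delta_pos":[-0.01,0.0031,0],"rotation":[0,0,0.003]},{"claw":0,"delta_pos":[-0.032,0.01,0],"rotation":[0,0,0.008]},{"claw":0,"delta_pos":[-0.064,0.02,0],"rotation":[-0.02,0,0.017]},{"claw":0,"delta_pos":[-0.1,0.031,0],"rotation":[-0.06,-0.002,0.026]},{"claw":0,"delta_pos":[-0.136,0.042,0],"rotation":[-0.12,-0.004,0.036]},{"claw":0,"delta_pos":[-0.17,0.053,0],"rotation":[-0.18,-0.006,0.045]},{"claw":0,"delta_pos":[-0.2,0.062,0],"rotation":[-0.24,-0.008,0.052]},{"claw":0,"delta_pos":[-0.222,0.069,0],"rotation":[-0.3,-0.01,0.058]},{"claw":0,"delta_pos":[-0.232,0.072,0],"rotation":[-0.34,-0.011,0.061]},{"claw":0,"delta_pos":[-0.2347,0.0728,0],"rotation":[-0.348,-0.011,0.061]}]'
python3 go.py 597 -286 312 64.4 -20;python3 - <<'E'
from ov import *
import pickle
s=manip.read_state();p=(s["eef_pos"],s["eef_rot"]);pickle.dump(p,open("p9.pkl","wb"))
w=manip.camera("wrist")[:,:,::-1].copy();sc=manip.camera("scene")[:,:,::-1].copy()
cv2.imwrite("pics/w9.png",w);cv2.imwrite("pics/s9.png",cv2.resize(sc[40:240,250:490],None,fx=3,fy=3))
E
```

```text
clock: 16.4
eef_pos: [596.4, -286.9, 312.0]
eef_rot: [2.793, 0.001, 1.123]
wrist_force: [0.4, 0.2, -2.2]
finger_gap: 9.8
from [ 596.4 -286.9  312. ] [2.793e+00 1.000e-03 1.123e+00] F [ 0.4  0.2 -2.2] gap 9.8 t 16.4
delta_pos [0.0011, 0.0001, 0.0001] rotation [-0.0007, 0.0008, -0.0004]
```

View pics/w9.png

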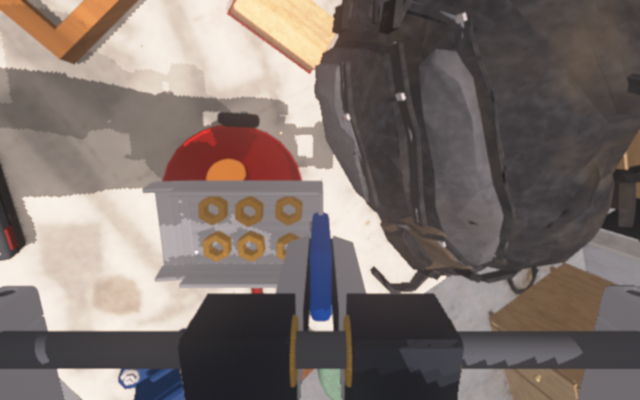

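View pics/s9.png

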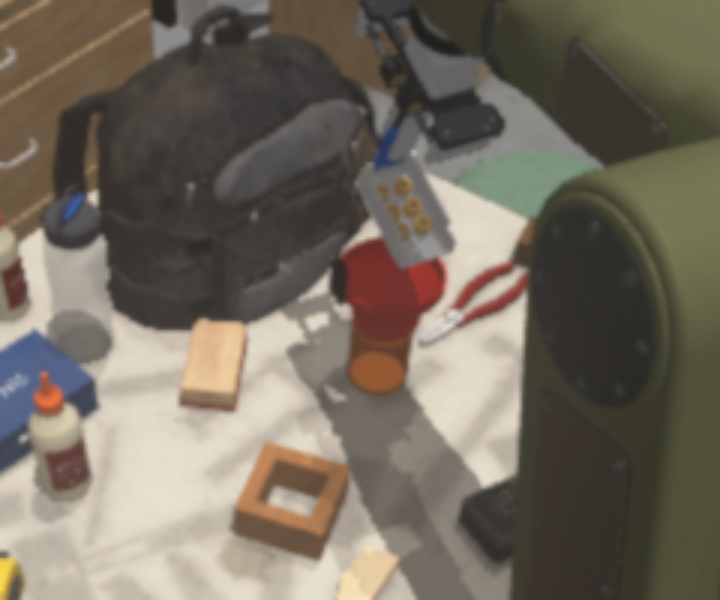

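```bash
cat > pr.py <<'E'
import sys;from go import *
def pour(th,r,zl,J=(573,-274.3)):
    a=np.arctan2(J[1],J[0]);c,sn=np.cos(np.radians(th)),np.sin(np.radians(th))
    rad=r+108.5*c-44*sn;return J[0]+rad*np.cos(a),J[1]+rad*np.sin(a),zl+108.5*sn+44*c,np.degrees(a)+90,-th
for a in sys.argv[1:]:
    q=pour(*map(float,a.split(",")));d,r=delta(*q);print(a,np.round(q,1),d.round(4).tolist(),r.round(4).tolist())
E
python3 pr.py 20,-58,234 25,-20,215 30,14,185
```

```text
20,-58,234 [ 599.1 -286.8  312.5   64.4  -20. ] [0.0004, 0.0022, 0.0004] [-0.001, 0.0005, 0.0]
25,-20,215 [ 626.9 -300.1  300.7   64.4  -25. ] [0.0004, 0.0272, 0.022] [-0.0883, 0.0005, 0.0]
30,14,185 [ 650.5 -311.4  277.4   64.4  -30. ] [0.0004, 0.0439, 0.0529] [-0.1755, 0.0005, 0.0001]
```

```bash
python3 -m pendant '[{"claw":0,"delta_pos":[0.0004,0.01,0.006],"rotation":[-0.03,0,0]},{"claw":0,"delta_pos":[0.0004,0.027,0.022],"rotation":[-0.0883,0,0]},{"claw":0,"delta_pos":[0.0004,0.036,0.037],"rotation":[-0.13,0,0]},{"claw":0,"delta_pos":[0.0004,0.042,0.048],"rotation":[-0.16,0,0]},{"claw":0,"delta_pos":[0.0004,0.0439,0.0529],"rotation":[-0.1755,0,0]},{"claw":0,"delta_pos":[0.0004,0.0439,0.0529],"rotation":[-0.1755,0,0]}]'
python3 pr.py 36,14,178 42,14,174 48,14,170 54,15,169 60,15,169 66,15,169;python3 - <<'E'
from ov import *
s=manip.read_state();print(s["joints"].round(2))
w=manip.camera("wrist")[:,:,::-1].copy();sc=manip.camera("scene")[:,:,::-1].copy()
cv2.imwrite("pics/f10.png",np.hstack([cv2.resize(sc[70:190,340:440],(400,480)),w[60:300:1,130:330].repeat(2,0).repeat(2,1)]))
E
```

```text
clock: 17.25
eef_pos: [650.7, -311.2, 276.9]
eef_rot: [2.619, 0.0, 1.124]
wrist_force: [-0.2, -0.5, -2.4]
finger_gap: 9.5
36,14,178 [ 641.5 -307.1  277.4   64.4  -36. ] [-0.0002, -0.0085, -0.0054] [-0.1055, 0.0003, 0.0004]
42,14,174 [ 631.8 -302.4  279.3   64.4  -42. ] [-0.0002, -0.0169, -0.0124] [-0.2102, 0.0003, 0.0004]
48,14,170 [ 621.6 -297.6  280.1   64.4  -48. ] [-0.0002, -0.0263, -0.0187] [-0.3149, 0.0002, 0.0004]
54,15,169 [ 611.9 -292.9  282.6   64.4  -54. ] [-0.0002, -0.0343, -0.0263] [-0.4196, 0.0002, 0.0004]
60,15,169 [ 601.1 -287.7  285.    64.4  -60. ] [-0.0002, -0.0435, -0.0343] [-0.5243, 0.0002, 0.0004]
66,15,169 [ 590.1 -282.5  286.    64.4  -66. ] [-0.0002, -0.0536, -0.0413] [-0.6291, 0.0002, 0.0005]
[-0.51  0.36  1.36  0.04  0.9  -0.08]
```

View pics/f10.png

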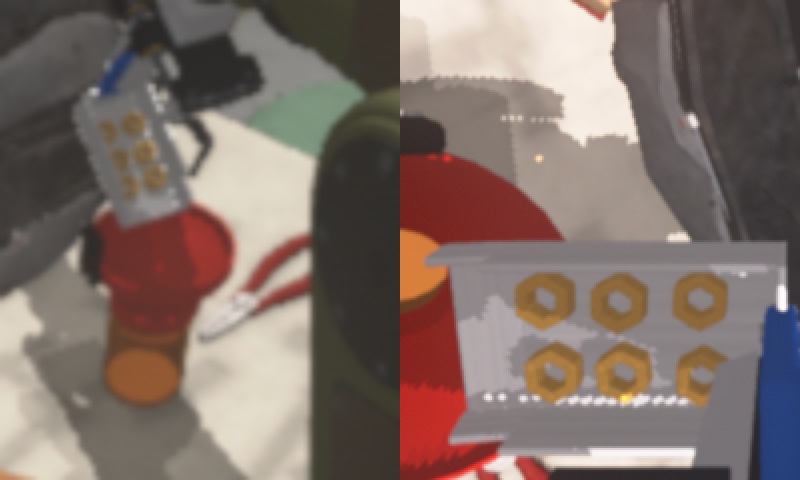

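```bash
python3 -m pendant '[{"claw":0,"delta_pos":[0,-0.004,-0.0025],"rotation":[-0.05,0,0]},{"claw":0,"delta_pos":[0,-0.0085,-0.0054],"rotation":[-0.1055,0,0]},{"claw":0,"delta_pos":[0,-0.0125,-0.0087],"rotation":[-0.157,0,0]},{"claw":0,"delta_pos":[0,-0.0169,-0.0124],"rotation":[-0.21,0,0]},{"claw":0,"delta_pos":[0,-0.0169,-0.0124],"rotation":[-0.21,0,0]},{"claw":0,"delta_pos":[0,-0.0169,-0.0124],"rotation":[-0.21,0,0]}]'
cat > look.py <<'E'
import sys;from h import *
s=manip.read_state()
w=manip.camera("wrist")[:,:,::-1].copy();sc=manip.camera("scene")[:,:,::-1].copy()
cv2.imwrite(sys.argv[1],np.hstack([cv2.resize(sc[70:190,340:440],(400,480)),w[60:300:1,130:330].repeat(2,0).repeat(2,1)]))
E
python3 look.py pics/f11.png;python3 pr.py 45,14,172 48,14,170  51,14,169 54,15,169 57,15,169 60,15,169 66,15,169
```

```text
clock: 18.1
eef_pos: [632.3, -302.5, 281.1]
eef_rot: [2.407, 0.001, 1.124]
wrist_force: [0.1, 0.1, -1.3]
finger_gap: 9.9
45,14,172 [ 626.8 -300.   279.8   64.4  -45. ] [-0.0001, -0.0051, -0.0034] [-0.0514, 0.0004, 0.0004]
48,14,170 [ 621.6 -297.6  280.1   64.4  -48. ] [-0.0001, -0.0092, -0.0074] [-0.1037, 0.0004, 0.0004]
51,14,169 [ 616.4 -295.1  281.    64.4  -51. ] [-0.0001, -0.0129, -0.012] [-0.1561, 0.0004, 0.0005]
54,15,169 [ 611.9 -292.9  282.6   64.4  -54. ] [-0.0001, -0.0154, -0.0165] [-0.2085, 0.0004, 0.0005]
57,15,169 [ 606.5 -290.4  284.    64.4  -57. ] [-0.0001, -0.019, -0.0215] [-0.2608, 0.0003, 0.0005]
60,15,169 [ 601.1 -287.7  285.    64.4  -60. ] [-0.0001, -0.0228, -0.0263] [-0.3132, 0.0003, 0.0005]
66,15,169 [ 590.1 -282.5  286.    64.4  -66. ] [-0.0001, -0.0311, -0.0352] [-0.4179, 0.0003, 0.0005]
```

View pics/f11.png

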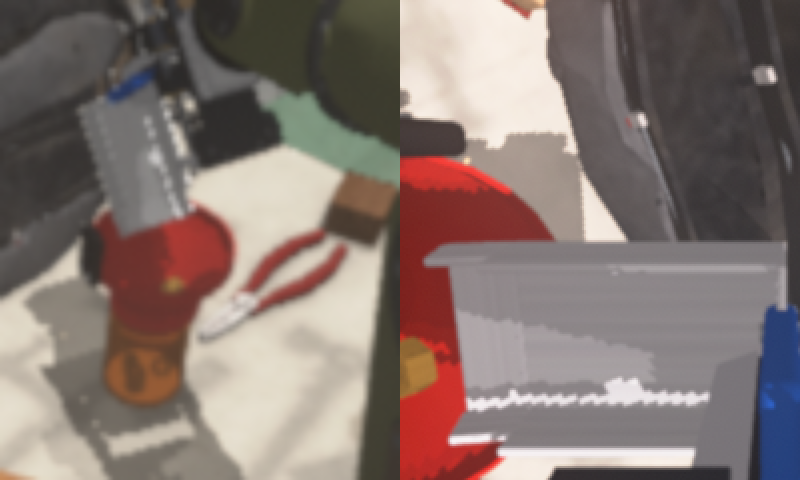

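The scoop is empty. Some nuts are already in the jar and one is visible in the funnel at crop (172,285). I'll wait and look again.

```bash
python3 -m pendant '[{"claw":0,"delta_pos":[0,0,0],"rotation":[0,0,0]},{"claw":0,"delta_pos":[0,0,0],"rotation":[0,0,0]},{"claw":0,"delta_pos":[0,0,0],"rotation":[0,0,0]},{"claw":0,"delta_pos":[0,0,0],"rotation":[0,0,0]}]'
python3 look.py pics/f12.png;python3 pr.py 40,-10,205 30,-60,230 20,-110,240
```

```text
clock: 18.7
eef_pos: [632.3, -302.6, 280.7]
eef_rot: [2.408, 0.001, 1.124]
wrist_force: [-0.0, 1.0, -1.9]
finger_gap: 9.3
40,-10,205 [ 613.4 -293.7  308.4   64.4  -40. ] [-0.0001, 0.0031, -0.0346] [0.0358, 0.0004, 0.0005]
30,-60,230 [ 583.8 -279.5  322.4   64.4  -30. ] [-0.0001, -0.012, -0.0669] [0.2104, 0.0005, 0.0004]
20,-110,240 [ 552.2 -264.3  318.5   64.4  -20. ] [-0.0001, -0.0406, -0.0875] [0.3849, 0.0005, 0.0004]
```

View pics/f12.png

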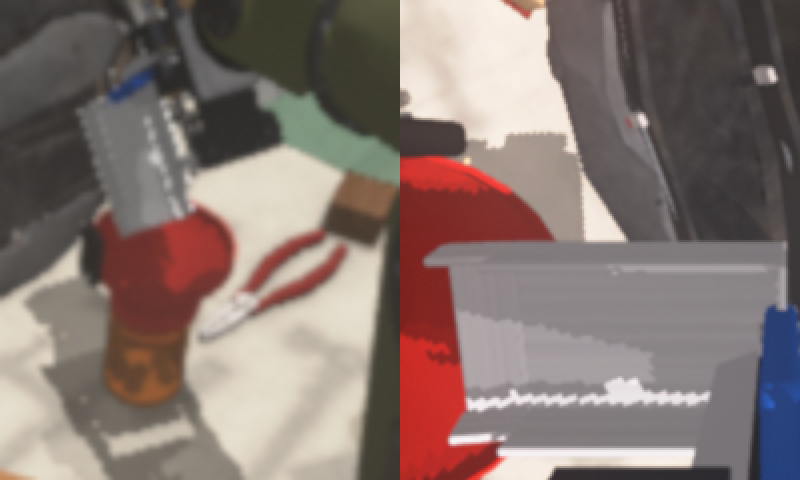

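```bash
python3 -m pendant '[{"claw":0,"delta_pos":[0,0.0015,-0.015],"rotation":[0.015,0,0]},{"claw":0,"delta_pos":[0,0.003,-0.0346],"rotation":[0.0358,0,0]},{"claw":0,"delta_pos":[0,-0.003,-0.05],"rotation":[0.11,0,0]},{"claw":0,"delta_pos":[0,-0.012,-0.067],"rotation":[0.21,0,0]},{"claw":0,"delta_pos":[0,-0.027,-0.078],"rotation":[0.3,0,0]},{"claw":0,"delta_pos":[0,-0.04,-0.0875],"rotation":[0.385,0,0]},{"claw":0,"delta_pos":[0,-0.04,-0.0875],"rotation":[0.385,0,0]}]'
python3 - <<'E'
from h import *
w=manip.camera("wrist")[:,:,::-1].copy();sc=manip.camera("scene")[:,:,::-1].copy()
cv2.imwrite("pics/f13.png",np.hstack([cv2.resize(sc[70:190,340:440],(400,480)),cv2.resize(w[:300,100:350],(400,480))]))
E
python3 go.py 580 100 270 71
```

```text
clock: 19.68
eef_pos: [552.9, -264.6, 319.2]
eef_rot: [2.791, 0.001, 1.124]
wrist_force: [-0.2, -1.1, -1.9]
finger_gap: 9.4
from [ 553.  -264.6  318.7] [2.791e+00 1.000e-03 1.124e+00] F [ 0.4 -0.7 -1.9] gap 9.5 t 19.77
delta_pos [0.3405, -0.1416, -0.0001] rotation [0.3504, 0.0207, -0.1135]
```

View pics/f13.png

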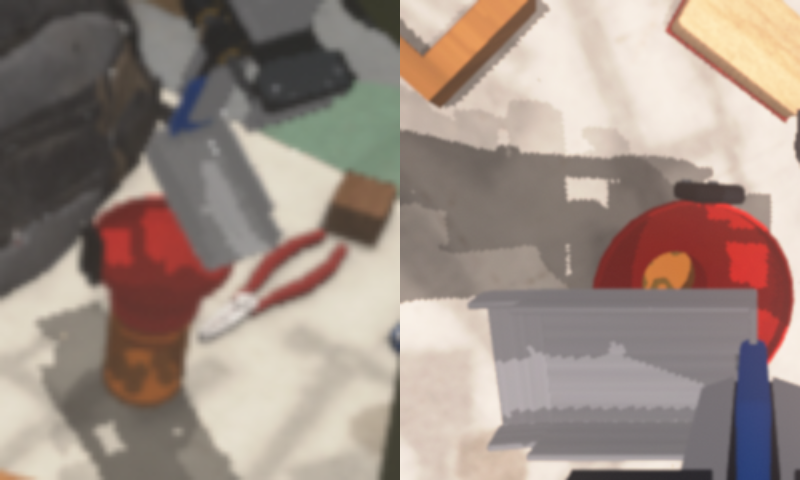

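```bash
python3 go.py 575 -20 300 69;  python3 -m pendant '[{"claw":0,"delta_pos":[0.02,-0.008,-0.01],"rotation":[0.03,0,-0.01]},{"claw":0,"delta_pos":[0.06,-0.025,-0.01],"rotation":[0.1,0.006,-0.03]},{"claw":0,"delta_pos":[0.105,-0.044,-0.01],"rotation":[0.2,0.012,-0.06]},{"claw":0,"delta_pos":[0.155,-0.065,-0.005],"rotation":[0.28,0.016,-0.09]},{"claw":0,"delta_pos":[0.2,-0.084,0],"rotation":[0.35,0.02,-0.11]},{"claw":0,"delta_pos":[0.25,-0.104,0],"rotation":[0.35,0.02,-0.1135]},{"claw":0,"delta_pos":[0.3,-0.125,0],"rotation":[0.35,0.02,-0.1135]},{"claw":0,"delta_pos":[0.33,-0.138,0],"rotation":[0.35,0.02,-0.1135]},{"claw":0,"delta_pos":[0.3405,-0.1416,0],"rotation":[0.35,0.0207,-0.1135]},{"claw":0,"delta_pos":[0.3405,-0.1416,0],"rotation":[0.35,0.0207,-0.1135]}]'
python3 go.py 582 215 120 71
```

```text
from [ 553.  -264.6  318.7] [2.791e+00 1.000e-03 1.124e+00] F [ 0.4 -0.7 -1.9] gap 9.5 t 19.77
delta_pos [0.2301, -0.0869, -0.012] rotation [0.3506, 0.0145, -0.0789]
clock: 21.02
eef_pos: [580.2, 99.8, 269.7]
eef_rot: [3.141, -0.0, 1.24]
wrist_force: [-0.3, -0.2, -1.3]
finger_gap: 9.9
from [580.2  99.8 269.7] [ 3.141 -0.     1.24 ] F [-0.3 -0.2 -1.3] gap 9.9 t 21.02
delta_pos [0.1095, -0.0359, 0.1497] rotation [0.001, -0.0001, 0.0005]
```

```bash
python3 -m pendant '[{"claw":0,"delta_pos":[0.02,-0.007,0.02],"rotation":[0.001,0,0]},{"claw":0,"delta_pos":[0.05,-0.016,0.05],"rotation":[0.001,0,0]},{"claw":0,"delta_pos":[0.08,-0.026,0.09],"rotation":[0.001,0,0]},{"claw":0,"delta_pos":[0.1,-0.033,0.125],"rotation":[0.001,0,0]},{"claw":0,"delta_pos":[0.1095,-0.036,0.148],"rotation":[0.001,0,0]},{"claw":0,"delta_pos":[0.1095,-0.036,0.15],"rotation":[0.001,0,0]},{"claw":0,"delta_pos":[0.1095,-0.036,0.15],"rotation":[0.001,0,0]}]'
python3 - <<'E'
from h import *
s=manip.read_state();print(s["eef_pos"],s["eef_rot"])
w=manip.camera("wrist")[:,:,::-1].copy();sc=manip.camera("scene")[:,:,::-1].copy()
cv2.imwrite("pics/f14.png",np.hstack([cv2.resize(sc[170:300,220:340],(400,433)),cv2.resize(w[50:330,100:360],(400,433))]))
E
```

```text
clock: 21.9
eef_pos: [582.7, 214.0, 120.9]
eef_rot: [3.14, -0.001, 1.239]
wrist_force: [0.7, -0.2, -1.4]
finger_gap: 9.7
[582.68452449 214.01139288 120.87023164] [ 3.14029525e+00 -9.70983751e-04  1.23859148e+00]
```

View pics/f14.png

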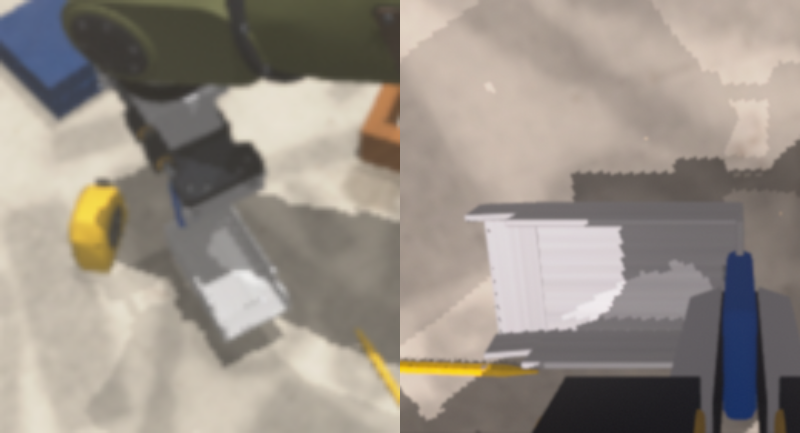

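```bash
python3 - <<'E'
from h import *
print(hit("top",274,256,3),hit("top",250,308,3))
s=manip.read_state();print(hit("wrist",191,290.6,3,(s["eef_pos"],s["eef_rot"])))
E
```

```text
[427.94159002 167.46451291   3.        ] [284.27126596 229.72904321   3.        ]
[439.19886741 169.54094062   3.        ]
```

```bash
python3 -m pendant '[{"claw":0,"delta_pos":[0,0,0.02],"rotation":[0.001,-0.001,0]},{"claw":0,"delta_pos":[0,0,0.042],"rotation":[0.001,-0.001,0]},{"claw":0,"delta_pos":[0,0,0.058],"rotation":[0.001,-0.001,0]},{"claw":0,"delta_pos":[0,0,0.066],"rotation":[0.001,-0.001,0]},{"claw":0,"delta_pos":[0,0,0.068],"rotation":[0.001,-0.001,0]},{"claw":0,"delta_pos":[0,0,0.068],"rotation":[0.001,-0.001,0]}]'
python3 -m pendant '[{"claw":0,"delta_pos":[0,0,0.001],"rotation":[0,0,0]},{"claw":0,"delta_pos":[0,0,0.001],"rotation":[0,0,0]}]'

```

```text
clock: 22.75
eef_pos: [583.1, 214.4, 53.7]
eef_rot: [3.14, -0.001, 1.239]
wrist_force: [0.2, 1.0, -1.0]
finger_gap: 9.6
clock: 23.0
eef_pos: [583.3, 214.5, 53.0]
eef_rot: [3.14, -0.001, 1.239]
wrist_force: [0.3, -0.1, -1.4]
finger_gap: 10.0
```

```bash
python3 -m pendant '[{"claw":0,"delta_pos":[0,0,0.001],"rotation":[0,0,0]},{"claw":0,"delta_pos":[0,0,0.001],"rotation":[0,0,0]}]'
python3 -m pendant '[{"claw":0,"delta_pos":[0,0,0.0007],"rotation":[0,0,0]},{"claw":0,"delta_pos":[0,0,0.0007],"rotation":[0,0,0]}]'

```

```text
clock: 23.25
eef_pos: [583.3, 214.5, 52.0]
eef_rot: [3.14, -0.001, 1.239]
wrist_force: [-0.5, 0.4, -1.3]
finger_gap: 9.6
clock: 23.5
eef_pos: [583.2, 214.5, 51.2]
eef_rot: [3.14, -0.001, 1.239]
wrist_force: [-0.4, -1.0, -1.8]
finger_gap: 9.6
```

```bash
python3 -m pendant '[{"claw":0,"delta_pos":[0,0,0.0007],"rotation":[0,0,0]},{"claw":0,"delta_pos":[0,0,0.0007],"rotation":[0,0,0]}]'
python3 -m pendant '[{"claw":0,"delta_pos":[0,0,0.0007],"rotation":[0,0,0]},{"claw":0,"delta_pos":[0,0,0.0007],"rotation":[0,0,0]}]'

```

```text
clock: 23.75
eef_pos: [583.4, 214.5, 51.0]
eef_rot: [3.139, -0.001, 1.239]
wrist_force: [-1.4, -0.2, 4.6]
finger_gap: 9.6
clock: 24.0
eef_pos: [583.4, 214.6, 51.0]
eef_rot: [3.139, -0.002, 1.239]
wrist_force: [-3.4, -0.4, 7.6]
finger_gap: 9.8
```

Contact with the table. Releasing and lifting.

```bash
python3 -m pendant '[{"claw":0.014,"delta_pos":[0,0,-0.0005],"rotation":[0,0,0]},{"claw":0.02,"delta_pos":[0,0,-0.0005],"rotation":[0,0,0]},{"claw":0.03,"delta_pos":[0,0,-0.0005],"rotation":[0,0,0]},{"claw":0.04,"delta_pos":[0,0,-0.0005],"rotation":[0,0,0]},{"claw":0.04,"delta_pos":[0,0,-0.015],"rotation":[0,0,0]},{"claw":0.04,"delta_pos":[0,0,-0.045],"rotation":[0,0,0]},{"claw":0.04,"delta_pos":[0,0,-0.09],"rotation":[0,0,0]},{"claw":0.04,"delta_pos":[0,0,-0.14],"rotation":[0,0,0]},{"claw":0.04,"delta_pos":[0,0,-0.15],"rotation":[0,0,0]},{"claw":0.04,"delta_pos":[0,0,-0.15],"rotation":[0,0,0]}]'
python3 - <<'E'
from ov import *
s=manip.read_state();print(s["eef_pos"],s["wrist_force"])
w=manip.camera("wrist")[:,:,::-1].copy();sc=manip.camera("scene")[:,:,::-1].copy();t=manip.camera("top")[:,:,::-1].copy()
cv2.imwrite("pics/e_w.png",w);cv2.imwrite("pics/e_t.png",t);cv2.imwrite("pics/e_s.png",sc)
J=[573,-274.3]
cv2.imwrite("pics/e_to.png",draw(t,"top",[circ(*J,168,62)],None,4,(390,150))[:400,:400])
cv2.imwrite("pics/e_z.png",np.hstack([cv2.resize(t[150:250,390:490],(400,400),interpolation=cv2.INTER_CUBIC),cv2.resize(w[60:260,180:380],(400,400))]))
E
```

```text
clock: 25.25
eef_pos: [583.0, 214.5, 201.7]
eef_rot: [3.138, -0.002, 1.239]
wrist_force: [0.1, -0.0, -0.6]
finger_gap: 39.8
[583.03065058 214.47774194 201.66479763] [ 0.0761386  -0.02762681 -0.58447042]
```

View pics/e_z.png

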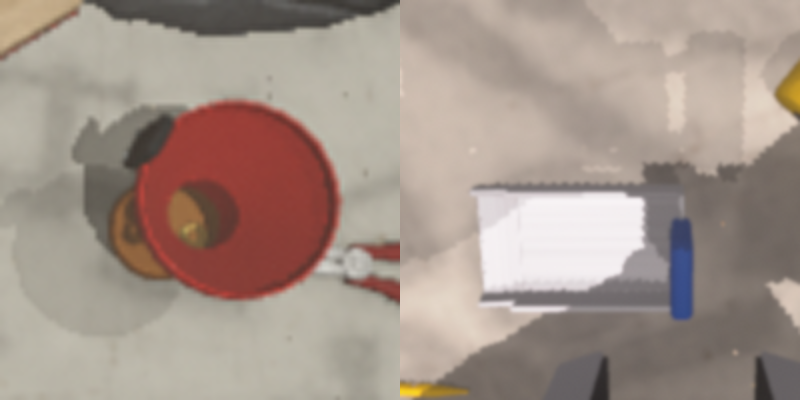

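View pics/e_s.png

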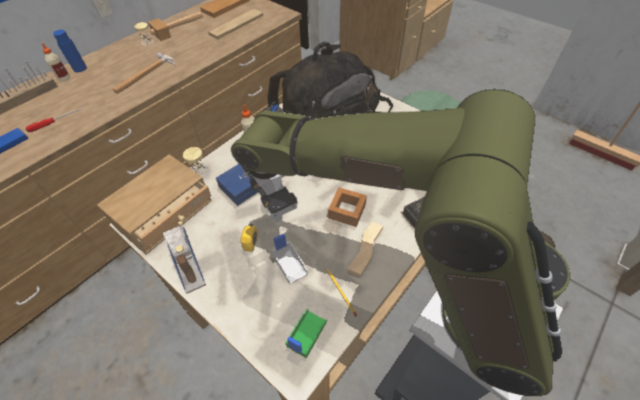

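View pics/e_t.png

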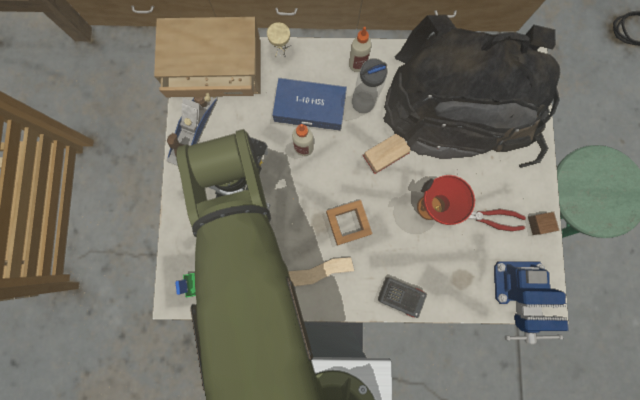

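```bash
python3 go.py 504 -237 300 -28
```

```text
from [582.5 214.3 199.5] [ 3.141 -0.     1.239] F [-0.  -0.6 -0.6] gap 40.0 t 25.4
delta_pos [-0.4522, 0.0729, -0.1005] rotation [0.0001, -0.0003, 1.7275]
```

```bash
python3 -m pendant '[{"claw":0.04,"delta_pos":[-0.02,0.003,-0.05],"rotation":[0,0,0.17]},{"claw":0.04,"delta_pos":[-0.07,0.011,-0.09],"rotation":[0,0,0.34]},{"claw":0.04,"delta_pos":[-0.12,0.019,-0.1],"rotation":[0,0,0.52]},{"claw":0.04,"delta_pos":[-0.17,0.027,-0.1],"rotation":[0,0,0.69]},{"claw":0.04,"delta_pos":[-0.22,0.035,-0.1],"rotation":[0,0,0.86]},{"claw":0.04,"delta_pos":[-0.27,0.043,-0.1],"rotation":[0,0,1.04]},{"claw":0.04,"delta_pos":[-0.32,0.051,-0.1],"rotation":[0,0,1.21]},{"claw":0.04,"delta_pos":[-0.37,0.06,-0.1],"rotation":[0,0,1.38]},{"claw":0.04,"delta_pos":[-0.42,0.068,-0.1],"rotation":[0,0,1.55]},{"claw":0.04,"delta_pos":[-0.4522,0.0729,-0.1005],"rotation":[0,0,1.7275]}]'
python3 -m pendant '[{"claw":0.04,"delta_pos":[0,0,0],"rotation":[0,0,0]},{"claw":0.04,"delta_pos":[0,0,0],"rotation":[0,0,0]}]'
python3 - <<'E'
from ov import *
s=manip.read_state();p=(s["eef_pos"],s["eef_rot"])
w=manip.camera("wrist")[:,:,::-1].copy()
J=[573,-274.3];c=proj("wrist",[[*J,64]],p)[0].astype(int);print(c)
y,x=max(0,c[1]-75),max(0,c[0]-75)
cv2.imwrite("pics/e2.png",np.hstack([cv2.resize(w[y:y+150,x:x+150],(500,500),interpolation=cv2.INTER_CUBIC),]))
sc=manip.camera("scene")[:,:,::-1].copy()
cv2.imwrite("pics/e3.png",cv2.resize(sc[100:200,340:440],(500,500),interpolation=cv2.INTER_CUBIC))
cv2.imwrite("pics/e4.png",cv2.resize(sc[180:300,210:330],(500,500),interpolation=cv2.INTER_CUBIC))
E
```

```text
clock: 26.65
eef_pos: [503.2, -238.9, 298.7]
eef_rot: [-3.141, 0.002, -0.496]
wrist_force: [0.3, 0.4, -0.1]
finger_gap: 40.3
clock: 26.9
eef_pos: [503.1, -238.4, 297.8]
eef_rot: [-3.141, 0.004, -0.494]
wrist_force: [-0.7, 0.1, 0.1]
finger_gap: 40.1
[320 103]
```

View pics/e2.png

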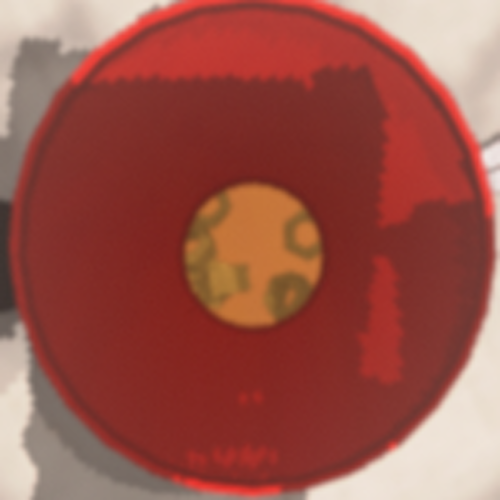

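View pics/e3.png

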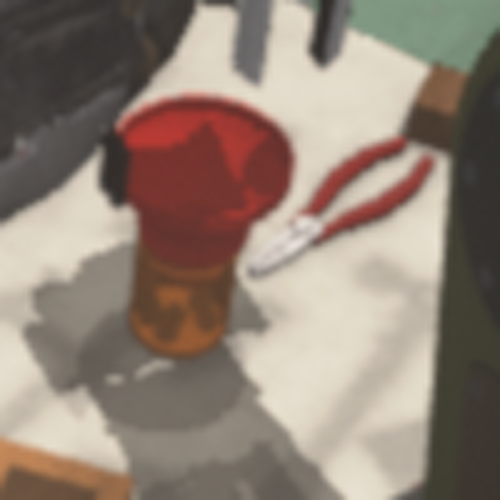

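View pics/e4.png

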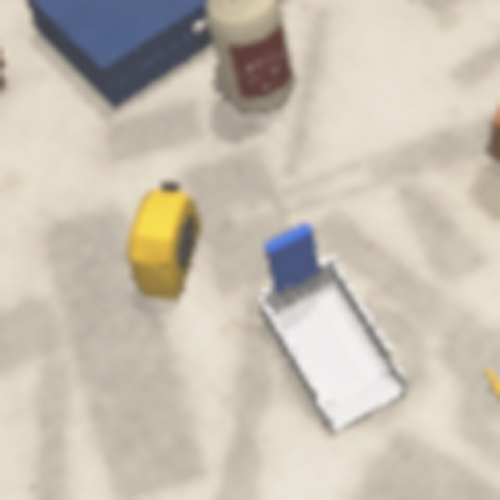

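```bash
python3 -m pendant '[{"claw":0.04,"delta_pos":[-0.06,0,-0.05],"rotation":[0,0,0]},{"claw":0.04,"delta_pos":[-0.1,0,-0.06],"rotation":[0,0,0]},{"claw":0.04,"delta_pos":[-0.1,0,-0.06],"rotation":[0,0,0]}]'
python3 - <<'E'
from ov import *
cv2.imwrite("pics/e5.png",manip.camera("wrist")[:,:,::-1])
E
```

```text
clock: 27.38
eef_pos: [414.4, -189.1, 361.4]
eef_rot: [-3.141, -0.003, -0.49]
wrist_force: [0.3, -0.8, -0.6]
finger_gap: 40.2
```

View pics/e5.png

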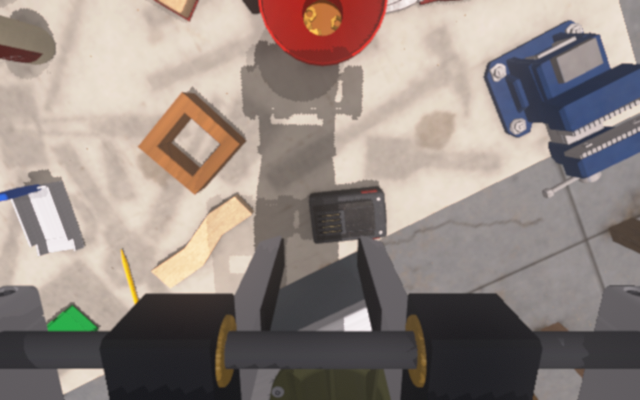

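The wrist view shows no stray nuts on the table or in the funnel at (322,20), and the empty scoop stands at (45,215). The robot touches nothing, so I'm handing in.

```bash
python3 -m pendant '[{"claw":0.04,"delta_pos":[0,0,0],"rotation":[0,0,0]},{"claw":0.04,"delta_pos":[0,0,0],"rotation":[0,0,0]}]'; python3 -c "
from cell import manip
print(manip.sign_off())"
```

```text
clock: 27.68
eef_pos: [415.8, -189.8, 359.0]
eef_rot: [-3.141, 0.001, -0.49]
wrist_force: [-0.5, -0.1, 0.1]
finger_gap: 40.1
the job is handed in; nothing more can be done
None
```

I set the funnel in the jar, poured the nuts through it and put the empty scoop back on the table. I handed the job in at 27.7 s; no verdict is reported, so success rests on my own checks.

- **Funnel and jar:** after release, the funnel's rim in the top camera matched where it should be on the measured jar position. The jar looked upright.
- **Nuts:** the scoop was empty at about 42° of tilt, and the fingers never went near the nuts. Looking down the spout at the end I could make out about five nuts in the jar. I could not count the sixth, but no nut was left in the scoop, in the funnel or on the visible table.
- **Scoop:** it stands flat, about 63 mm from where it started and away from the tape measure. The gripper was at the same height on contact with the table as when it first picked the scoop up.
- **Bystanders:** the glue bottle, tape measure and sanding block looked unmoved in the pictures; I did not measure them.

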